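Put the whetstone away and latch its case

ROBOT

A 6-joint arm with a two-finger parallel gripper is mounted at the origin on a cart in front of the work surface, level with it; the furniture and walls round the work are solid. World frame = base frame: x ahead of the robot, y to its left, z up, the work surface at z = 0. Lengths are in mm, angles in rad, forces in N, time in s.
With the tool pointing down it reaches from about 400 to 925 mm from the base axis. Payload 12.5 kg.
Tool frame: the origin (TCP) lies midway between the tips of the shut fingers; the grasp point (between the pads) lies 19 mm behind it; z points along the fingers, y is the line along which they close (so a half turn about z gives the same grasp; the last joint's range is limited). The gripper opens to 95 mm and grips with 3 to 60 N. Pads are 20 mm wide; open, the fingers measure 119 mm over their backs; the gripper's body (75 mm by 180 mm) begins 59 mm behind the grasp point.
Start: joints at [0.995, 0.491, 1.559, -0, 1.092, -0.106], TCP at [282.93, 557.313, 214.661] pointing down, gripper open.
Joint ranges: [-3.1, 3.1], [-0.84, 2.19], [0.05, 2.79], [-1.13, 4.28], [0.06, 2.93], [-2.69, 2.69]. Speed limits (rad/s): [2.22, 2.22, 2.79, 3.14, 3.14, 3.14].

INTERFACE

Orientations are given as [roll, pitch, yaw] about the fixed x, y, z axes, in that order (R = Rz(yaw) Ry(pitch) Rx(roll)).
In Python, from cell import * gives the robot as it stands. The module is installed in compiled form; this text tells all that it offers.
- The arm moves only by the tool arm_command, never from a script. Its arguments are lists of equal length, an entry for each row: "delta_pos": the shift along the world's x, y, z in units of 250 mm (1.0 is 250 mm), a list of three; "delta_rot": the turn, a rotation vector about the world's x, y, z in units of 90 degrees (1.0 is 90 degrees), a list of three; "claw": the closure, from 0 (fully open) to 1 (shut). In form: {"delta_pos": [[tx, ty, tz], ...], "delta_rot": [[wx, wy, wz], ...], "claw": [claw, ...]}. A call has exactly 5 rows; each row is the pose to reach, as a shift and turn from the pose commanded when the call began; what a row does not reach only later rows make up. A row lasts 1/12 s, in which the tool goes at most 41.7 mm and 7.16 degrees, less where a joint would pass 70% of its speed; a pose out of reach is approached as far as the arm can. A call with a number of a shift or a turn outside -1 to 1 is refused whole. A call with a gripper value outside its range is refused whole. The fingers move at their own pace and stop on an object; the grip force is fixed at half the most. Time passes only in rows, so rows that repeat a pose let the fingers close, or fill a call up. It gives the time, the measured TCP pose, the force, the opening and the grip force at its end, in the units of the state.
- state(): the state, without advancing time (a new reading comes with each control period).
- read_camera(name): name is "scene" or "top"; returns the picture (400x640x3 uint8, red, green, blue); there is no depth.
- calibration(name): a dict with "camera_matrix" (3x3 intrinsics, pixels), "k1" (the pictures are not rectified: a ray, as slopes to the right and down, at radius r is drawn at 1 + k1 r^2 times it, then the intrinsics apply), "T" (4x4, takes a point from camera to world coordinates). Camera axes: x right, y down, z forward; pixel columns grow to the right and rows downward; lengths in mm; the calibration is good to about 2 mm. A picture is of the moment at which its call begins. calibration takes no time and is no camera call.
- job_done(): hands the job in; it is judged then, once.
The state is a dict: "t": time; "joints": joint angles; "qvel": joint speeds; "tau": joint torques, N m; "eef_pos": TCP position; "tcp_rot": TCP orientation; "ft_force": force on the tool from outside, world axes, zero at the start; "moment": the same for the moment, N m; "opening": opening from 0.0 (shut) to 1.0 (fully open); "grip_force": force on a finger pad.
Only numpy, scipy, OpenCV 4.12 (cv2) and the standard library are available. Lean on these libraries where they do the work, as an engineer would, in place of code of your own. Each camera call takes 0.05 s, during which the arm holds its last target. There are 200 camera calls.

TASK

The sharpening stone has dried on its sloping rack: press it fully home in the recess of its open wooden case, past the sprung balls that hold it. Then close the case: swing the lid over, slide it sideways along its loose hinge until the two halves line up edge to edge, and press it down until the catch snaps and it stays shut by itself. Leave the other things on the worktop where they are.

Things in the scene. Friction and masses are not known exactly. Their poses are not given: they have to be found in the camera images.
- whetstone: Plain grey sharpening stone, a block 40 (x) x 110 (y) x 26 (z) mm, 250 g give or take. Origin at the centre of its underside, z to its top. At the start it lies on the drying rack, tilted 35 degrees with it, its long side (y) across the slope and its lower long edge against the rack's lip.
- drying_rack: Small light-wood stand fixed to the worktop. Its board, 90 mm wide (y), slopes 35 degrees, rising along its own +x (away from the robot), so it faces up and toward the robot. The stone's underside centre lies 45 mm above this origin (underside of the stand). The lip at the low end stands 7 mm off the board: the upper 19 mm of the stone are free all round.
- recess_floor (a point): Centre of the recess floor in the case's fixed lower half (100 x 150 x 30 mm high), 14 mm above the worktop. x runs from the front to the hinge, y along the hinge, z up. Recess 43 (x) x 113 (y) x 16 mm deep; the stone goes in either way round and stands 10 mm above the rim when home. Sprung balls in the end walls stop it 5 to 10 mm too high; 4 to 12 N straight down pushes it past.
- hinge_line (a point): Point on the hinge axis, at the middle of the rear upper edge of the lower half (50 mm along x and 16 mm above recess_floor); axes as the case's, the hinge runs along y. It does not move with the lid.
- case_lid (a joint): Hinge angle of the lid, rad: 0 shut, 1.57 upright, 2.1 leaning fully back. The lid is a hollow shell 100 mm long from the hinge, 150 mm wide, 18.5 mm thick. It stays where left between about 1.1 and 2.1; lower it sinks slowly by itself and stops ajar at 0.1 to 0.16, its tongue resting on the catch or, if out of line, on the rim. It cannot shut with the stone not home.
- lid_side (a joint): Sideways offset of the lid along the hinge, m, toward +y of the case; 0 is edge to edge; it slides 12.5 mm either way against about 2 N. The tongue under the middle of the lid's front edge enters its slot in the front rim only within about 2 to 3 mm of 0. Then about 6 to 12 N down on the knob snaps it under a sprung catch, which holds the lid down.
- lid_knob (a point): Centre of the top of the lid's knob, a dark wooden cylinder 16 mm across and 20 mm high on the lid's outer face, 72 mm from the hinge, mid-width. Axes turn with the lid: z out of its outer face, x toward the hinge. With the lid shut it is 38.5 mm above the hinge line; with the lid open it points back, away from the robot.
- garlic: Garlic bulb, 56 mm; bystander. Origin at its underside.
- kitchen_timer: White round kitchen timer, 64 mm across, 58 mm high; bystander. Origin at its underside.
- salt_shaker: Small glass salt shaker with a metal top, 44 mm across, 90 mm high; bystander. Origin at its underside.
- spice1: Spice jar with a red cap, 45 mm across, 106 mm high; bystander. Origin at its underside.
- honey_jar: Jar with a red lid, 66 mm across, 85 mm high; bystander. Origin at its underside.
Mind the look-alikes: they are no part of the job. Of the things that look like the whetstone, the larger one is meant.

How it is judged (in metres and radians):
On the way, in this order (a step that is already met when the one before it is completed fails the run):
1. the stone is fully home in the recess while the lid is still open (z of whetstone in the frame of recess_floor below 0.002 m and horizontal distance between whetstone and recess_floor below 0.004 m and angle between whetstone's own z axis and vertical below 0.06 rad and value of joint case_lid above 0.5 rad), for 0.2 s.
2. the lid is pressed shut on its catch, in line with the lower half (value of joint case_lid below 0.03 rad and value of joint lid_side between -0.003 and 0.003 m), for 0.2 s.
At the end, for the whole second after the job is handed in: The stone lies at rest in the recess, its underside within 2 mm of the recess floor and its centre within 4 mm sideways; the lid is shut to below 0.03 rad (3 mm at its front edge) by its own catch and within 3 mm of edge to edge sideways (all of step 2 and z of whetstone in the frame of recess_floor below 0.002 m and horizontal distance between whetstone and recess_floor below 0.004 m and linear speed of whetstone below 0.02 m/s); the robot touches nothing.
It fails at once if a bystander is pushed more than 3 cm or knocked over (distance of any of garlic, kitchen_timer, salt_shaker, spice1, honey_jar from where it was at the start of the episode above 0.03 m or angle between any of salt_shaker, spice1, honey_jar's own z axis and vertical above 0.5 rad).
It also fails if it takes over 59 s, if anything falls off the work surface, if the arm or the gripper's body presses on something with over 40 N, if the wrist force passes 120 N, or if a joint passes its speed limit or range.

## Working session

There is one attempt and no reset: what is moved stays moved. The work goes in short steps, Python scripts to look and compute and a tool call to move; the robot and the scene stay as the last step left them, time stands still between calls to the robot, and variables do not carry over. Pictures are saved under pics/ and viewed, at most 13 in all, crops included, and the job is handed in when it is done.

Besides the shell and the picture viewer there is one more tool, called after "Request:" in YAML: its name, and indented under it one key for each argument. arm_command: Moves the arm, as the interface text tells. Shifts and turns lie within -1 to 1; 1 stands for 250 mm of shift or 90 degrees of turn. Its arguments: {"type":"object","properties":{"delta_pos":{"type":"array"},"delta_rot":{"type":"array"},"claw":{"type":"array"}},"required":["delta_pos","delta_rot","claw"]}

```bash
mkdir -p pics; cat > h.py <<'E'
import numpy as np, cv2
from cell import *
def ray(cam,u,v):
    c=calibration(cam);K=np.array(c["camera_matrix"],float);T=np.array(c["T"],float)
    p=cv2.undistortPoints(np.array([[[u,v]]],float),K,np.array([c["k1"],0,0,0,0.]))[0,0]
    d=T[:3,:3]@np.array([p[0],p[1],1]);return T[:3,3],d/np.linalg.norm(d)
def onz(cam,u,v,z):
    o,d=ray(cam,u,v);return o+d*(z-o[2])/d[2]
def tri(a,b):
    (o1,d1),(o2,d2)=ray("scene",*a),ray("top",*b)
    A=np.c_[d1,-d2];s=np.linalg.lstsq(A,o2-o1,rcond=None)[0]
    p,q=o1+s[0]*d1,o2+s[1]*d2;return (p+q)/2,np.linalg.norm(p-q)
def proj(cam,P):
    c=calibration(cam);K=np.array(c["camera_matrix"],float);T=np.linalg.inv(np.array(c["T"],float))
    r=cv2.Rodrigues(T[:3,:3])[0]
    return cv2.projectPoints(np.array(P,float).reshape(-1,1,3),r,T[:3,3],K,np.array([c["k1"],0,0,0,0.]))[0][:,0]
def snap(cam,name):
    im=read_camera(cam)[:,:,::-1].copy();cv2.imwrite("pics/"+name+".png",im);return im
E
python3 - <<'E'
from h import *
for c in("scene","top"):
    snap(c,c+"0");k=calibration(c);print(np.round(k["camera_matrix"],1).tolist(),k["k1"],np.round(k["T"],3).tolist())
print(state())
E
```

```text
[[490.5, 0.0, 322.1], [0.0, 490.5, 205.4], [0.0, 0.0, 1.0]] -0.06577761106044427 [[0.624, -0.487, 0.611, -237.74], [-0.781, -0.383, 0.493, -565.853], [-0.006, -0.785, -0.619, 866.366], [0.0, 0.0, 0.0, 1.0]]
[[435.4, 0.0, 318.3], [0.0, 435.4, 201.9], [0.0, 0.0, 1.0]] -0.06883104973006836 [[-0.017, -0.998, 0.056, 458.713], [-1.0, 0.016, -0.011, 76.135], [0.01, -0.056, -0.998, 1361.147], [0.0, 0.0, 0.0, 1.0]]
{'t': 0.1, 'joints': array([ 9.95383206e-01,  4.91487911e-01,  1.55941047e+00, -2.78953875e-05,
        1.09167488e+00, -1.05590123e-01]), 'qvel': array([-0.00089226, -0.00175369, -0.00184989, -0.00105201, -0.00098093,
       -0.00070435]), 'tau': array([ 2.59138302e-03, -6.13628626e+01, -2.58605057e+01,  6.93897181e-02,
        4.69382980e-02, -8.87716124e-05]), 'eef_pos': array([282.81526711, 557.10483128, 214.11967832]), 'tcp_rot': array([-3.14061489e+00, -7.87467261e-05,  2.67178249e+00]), 'ft_force': array([ 0.56829618, -0.63377862, -0.073786  ]), 'moment': array([-0.02699758, -0.01163177,  0.01489657]), 'grip_force': 0.0, 'opening': 0.9986138772301552}
```

View pics/scene0.png

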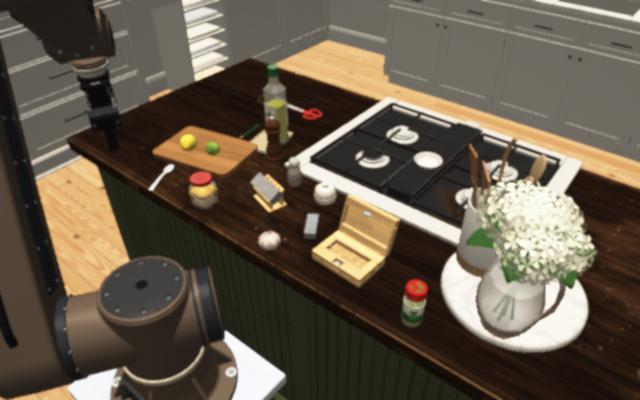

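View pics/top0.png

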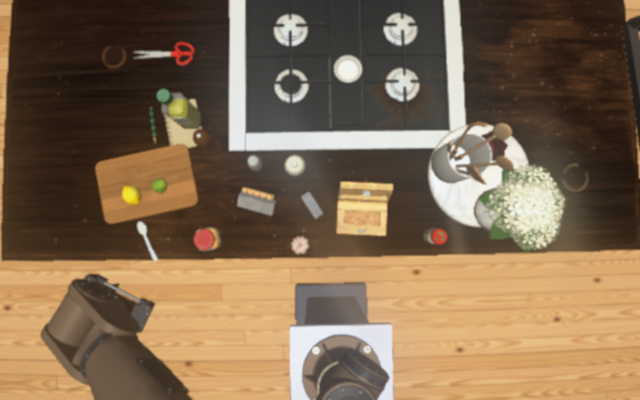

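Candidates for the whetstone: a grey block on the rack (scene 267,188; top 256,202), and a smaller grey block flat on the worktop (scene 312,225; top 312,205). I choose the one on the rack, since it is tilted and larger. Now a close crop to check this and to measure.

```bash
python3 - <<'E'
from h import *
s=cv2.imread("pics/scene0.png");t=cv2.imread("pics/top0.png")
a=cv2.resize(s[165:290,240:405],None,fx=4.8,fy=4.8,interpolation=cv2.INTER_CUBIC)[:600,:800]
b=cv2.resize(t[170:245,230:400],None,fx=4.7,fy=4.7,interpolation=cv2.INTER_CUBIC)[:600,:800]
cv2.imwrite("pics/sc.png",a);cv2.imwrite("pics/tc.png",b)
E
```

```text
(no output)
```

View pics/sc.png

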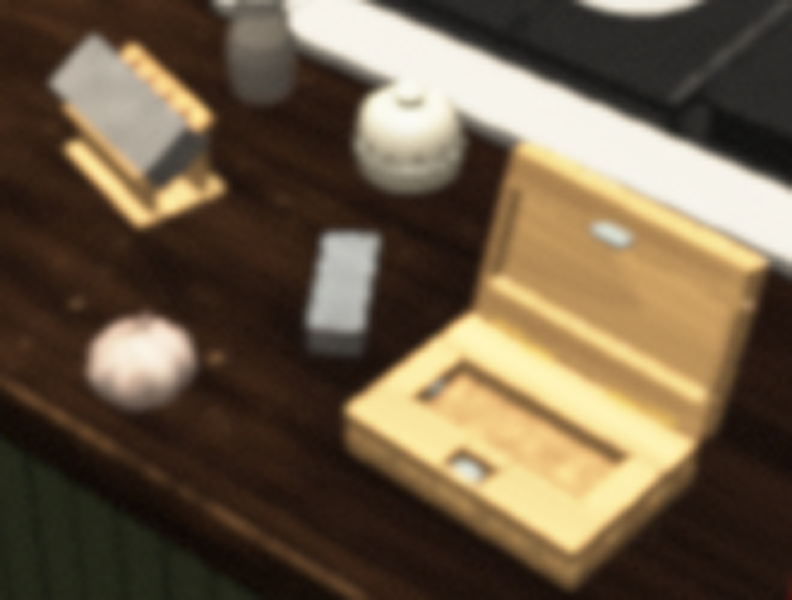

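View pics/tc.png

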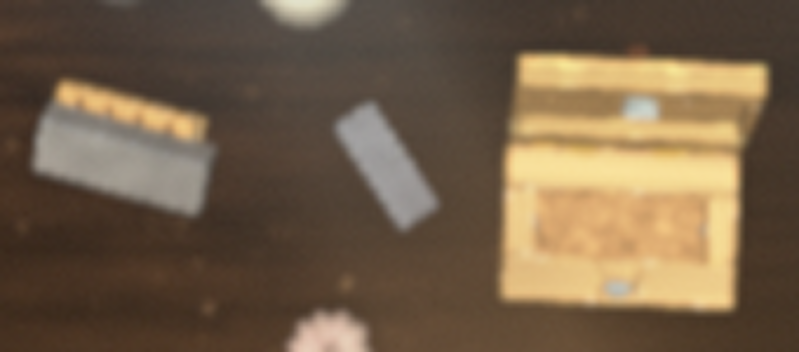

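The crops confirm it. The tilted rack block is the larger one: scene crop corners (95,33), (50,85), (148,180), (203,130). The block at crop (345,290) is the small decoy. The case rim corners are also clear. Next I compute positions.

```bash
cat > m.py <<'E'
from h import *
np.set_printoptions(precision=1,suppress=True)
S=lambda x,y:((x+.5)/4.8-.5+240,(y+.5)/4.8-.5+165)
T=lambda x,y:((x+.5)/4.7-.5+230,(y+.5)/4.7-.5+170)
E
python3 - <<'E'
from m import *
s={"UL":(95,33,52,112,77.8),"LL":(50,85,33,172,54.8),"LR":(148,181,197,216,54.8),"UR":(203,130,213,152,77.8)}
for k,(a,b,c,d,z) in s.items():
    p,e=tri(S(a,b),T(c,d));print(k,p,e,onz("scene",*S(a,b),z),onz("top",*T(c,d),z))
print("case")
r={"FL":(345,408,501,300),"FR":(575,552,735,311),"RR":(693,455,741,150),"RL":(475,315,506,143)}
for k,(a,b,c,d) in r.items():
    p,e=tri(S(a,b),T(c,d));print(k,p,e,onz("scene",*S(a,b),30),onz("top",*T(c,d),30))
l={"tipL":(520,145,519,53),"tipR":(765,262,768,66)}
for k,(a,b,c,d) in l.items(): print(k,*tri(S(a,b),T(c,d)))
# colour masks in top image
t=cv2.imread("pics/top0.png");hsv=cv2.cvtColor(t,cv2.COLOR_BGR2HSV)
m=((hsv[...,1]<60)&(hsv[...,2]>75)).astype(np.uint8)
m[:185]=0;m[222:]=0;m[:,:232]=0;m[:,278:]=0
c=max(cv2.findContours(m,0,1)[0],key=cv2.contourArea);print("stone grey rect",cv2.minAreaRect(c),cv2.boxPoints(cv2.minAreaRect(c)).tolist())
m=((hsv[...,1]>60)&(hsv[...,2]>120)).astype(np.uint8);m[:205]=0;m[245:]=0;m[:,:330]=0;m[:,400:]=0
c=max(cv2.findContours(m,0,1)[0],key=cv2.contourArea);print("case",cv2.minAreaRect(c),cv2.boxPoints(cv2.minAreaRect(c)).tolist())
# scene
sc=cv2.imread("pics/scene0.png");h=cv2.cvtColor(sc,cv2.COLOR_BGR2HSV)
m=((h[...,1]<60)&(h[...,2]>110)).astype(np.uint8);m[:168]=0;m[206:]=0;m[:,:246]=0;m[:,284:]=0
c=max(cv2.findContours(m,0,1)[0],key=cv2.contourArea);r=cv2.minAreaRect(c);print("scene stone",r,cv2.boxPoints(r).tolist())
# bystanders
for n,(u,v),z in [("garlic",(300,244),25),("honey",(207,239),85),("salt",(254,162),85),("timer",(294,165),50),("spice",(439,236),100),("small",(312,205),15)]: print(n,onz("top",u,v,z))
E
```

```text
UL [555.6 295.2  77.7] 11.206610795221598 [551.9 299.4  77.8] [559.6 291.2  77.8]
LL [522.3 308.9  52.3] 2.712075894766615 [519.1 307.3  54.8] [523.1 307.5  54.8]
LR [493.4 203.5  48.3] 0.24595220506532417 [487.5 197.5  54.8] [493.3 202.8  54.8]
UR [531.9 192.5  66.9] 4.063587862546536 [520.1 183.6  77.8] [532.7 190.1  77.8]
case
FL [435.2   9.5  29. ] 2.701200091775946 [433.5   9.8  30. ] [436.1   8.6  30. ]
FR [ 425.3 -142.6   30.3] 2.9565454403449083 [ 424.5 -141.3   30. ] [ 426.2 -143.8   30. ]
RR [ 528.6 -148.1   19.7] 9.998204282084341 [ 515.5 -149.7   30. ] [ 531.1 -150.3   30. ]
RL [537.9   3.7  25.3] 1.7145800546256602 [532.9   1.1  30. ] [538.2   3.3  30. ]
tipL [584.2   3.7 114. ] 12.57761009183667
tipR [ 575.2 -150.2  118.3] 7.552541192776783
stone grey rect ((255.5457000732422, 203.43856811523438), (38.63977813720703, 16.09280014038086), 14.826481819152832) [[234.81004333496094, 206.27325439453125], [238.92807006835938, 190.71624755859375], [276.2813720703125, 200.6038818359375], [272.163330078125, 216.160888671875]]
case ((361.5, 220.0), (30.0, 51.0), 90.0) [[336.0, 205.0], [387.0, 205.0], [387.0, 235.0], [336.0, 235.0]]
scene stone ((264.2500305175781, 186.25), (27.577163696289062, 14.142134666442871), 45.0) [[249.50003051757812, 181.5], [259.5000305175781, 171.5], [279.0000305175781, 191.0], [269.0000305175781, 201.0]]
garlic [405.7 119.6  25. ]
honey [426.9 389.9  85. ]
salt [651.4 250.   85. ]
timer [645.5 133.5  50. ]
spice [ 424.3 -287.6  100. ]
small [525.   81.1  15. ]
```

```bash
cat >> m.py <<'E'
from scipy.spatial.transform import Rotation as Ro
def Rt(zax,yax):
    z=np.array(zax,float);z/=np.linalg.norm(z);y=np.array(yax,float);y-=z*(y@z);y/=np.linalg.norm(y)
    return np.c_[np.cross(y,z),y,z]
def go(P,R):
    s=state();d=(np.array(P)-s["eef_pos"])/250
    w=(Ro.from_matrix(R)*Ro.from_euler("xyz",s["tcp_rot"]).inv()).as_rotvec()/(np.pi/2)
    np.set_printoptions(precision=3,suppress=True)
    print("t",s["t"],"dpos",d,"drot",w,"rows",np.linalg.norm(d)*250/41.7,np.linalg.norm(w)*90/7.16)
def stoneR(yaw=-15.5,tilt=35):
    A=Ro.from_euler("zy",[yaw,-tilt],degrees=True) # intrinsic below
    M=Ro.from_euler("ZY",[yaw,-tilt],degrees=True).as_matrix()
    return Rt(-M[:,2],M[:,0]),M
E
python3 - <<'E'
from m import *
R,M=stoneR();print(M[:,2],M[:,0]);C=np.array([523,247,66.3])
go(C+90*M[:,2],R)
E
```

```text
[-0.6  0.2  0.8] [ 0.8 -0.2  0.6]
t 0.1 dpos [ 0.762 -1.185 -0.296] drot [ 0.17  -0.385 -0.844] rows 8.63166259942824 11.85440813443778
```

Request:
arm_command:
  delta_pos:
    - [0.08, -0.12, 0.02]
    - [0.16, -0.24, 0.02]
    - [0.24, -0.36, 0.02]
    - [0.32, -0.48, 0.02]
    - [0.4, -0.6, 0.02]
  delta_rot:
    - [0.0133, -0.03, -0.066]
    - [0.0267, -0.06, -0.132]
    - [0.04, -0.09, -0.198]
    - [0.0533, -0.12, -0.264]
    - [0.0667, -0.15, -0.33]
  claw: [0.15, 0.15, 0.15, 0.15, 0.15]

```text
t: 0.52
eef_pos: [383.4, 405.7, 219.6]
tcp_rot: [2.906, 0.104, 2.134]
ft_force: [1.5, 0.8, 0.6]
opening: 0.85
grip_force: 0.0
```

Request:
arm_command:
  delta_pos:
    - [0.07, -0.12, -0.03]
    - [0.14, -0.24, -0.06]
    - [0.21, -0.36, -0.09]
    - [0.28, -0.48, -0.12]
    - [0.35, -0.58, -0.15]
  delta_rot:
    - [0.0133, -0.03, -0.066]
    - [0.0267, -0.06, -0.132]
    - [0.04, -0.09, -0.198]
    - [0.0533, -0.12, -0.264]
    - [0.0667, -0.15, -0.33]
  claw: [0.15, 0.15, 0.15, 0.15, 0.15]

```text
t: 0.93
eef_pos: [468.5, 263.2, 182.6]
tcp_rot: [2.659, 0.074, 1.603]
ft_force: [0.3, -0.1, -0.3]
opening: 0.852
grip_force: 0.0
```

```bash
python3 - <<'E'
from m import *
R,M=stoneR();C=np.array([523,247,66.3])
go(C+60*M[:,2],R)
E
```

```text
t 0.9333 dpos [ 0.085 -0.028 -0.269] drot [ 0.037 -0.087 -0.189] rows 1.698703153775441 2.6555801714683276
```

Request:
arm_command:
  delta_pos:
    - [0.02, -0.01, -0.06]
    - [0.04, -0.02, -0.13]
    - [0.06, -0.025, -0.2]
    - [0.085, -0.028, -0.269]
    - [0.085, -0.028, -0.269]
  delta_rot:
    - [0.012, -0.029, -0.063]
    - [0.025, -0.058, -0.126]
    - [0.037, -0.087, -0.189]
    - [0.037, -0.087, -0.189]
    - [0.037, -0.087, -0.189]
  claw: [0.15, 0.15, 0.15, 0.15, 0.15]

```text
t: 1.35
eef_pos: [494.6, 266.9, 131.2]
tcp_rot: [2.564, 0.011, 1.289]
ft_force: [-0.9, -1.0, 0.2]
opening: 0.851
grip_force: 0.0
```

```bash
python3 - <<'E'
from m import *
R,M=stoneR();C=np.array([523,247,66.3])
go(C-13*M[:,2],R)
s=snap("scene","s1");t=snap("top","t1")
a=cv2.resize(s[130:220,220:320],None,fx=5,fy=5,interpolation=cv2.INTER_CUBIC)
b=cv2.resize(t[160:235,210:290],None,fx=5,fy=5,interpolation=cv2.INTER_CUBIC)
o=np.zeros((450,800,3),np.uint8);o[:,:400]=a[:,50:450];o[:375,400:]=b
cv2.imwrite("pics/c1.png",o)
e=state()["eef_pos"];print(e,proj("scene",e),proj("top",e))
E
```

```text
t 1.35 dpos [ 0.142 -0.087 -0.302] drot [ 0.001 -0.023  0.007] rows 2.069638176197374 0.29887942314977517
[494.238 266.977 132.452] [[251.266 168.384]] [[246.134 214.907]]
```

View pics/c1.png

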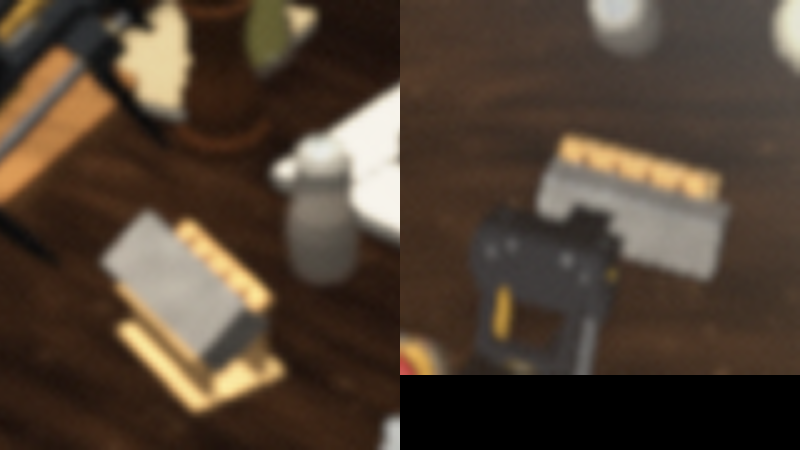

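The picture shows the open fingers straddling the TCP projection (scene 251,168) up-slope of the stone, with the stone undisturbed. I move in along the normal.

Request:
arm_command:
  delta_pos:
    - [0.02, -0.06, -0.05]
    - [0.05, -0.075, -0.11]
    - [0.09, -0.08, -0.2]
    - [0.142, -0.087, -0.3]
    - [0.142, -0.087, -0.302]
  delta_rot:
    - [0, -0.02, 0.007]
    - [0, -0.023, 0.007]
    - [0, -0.023, 0.007]
    - [0, -0.023, 0.007]
    - [0, -0.023, 0.007]
  claw: [0.15, 0.15, 0.15, 0.15, 0.15]

```text
t: 1.87
eef_pos: [545.9, 264.0, 95.3]
tcp_rot: [2.59, 0.023, 1.296]
ft_force: [-0.5, -0.2, -0.0]
opening: 0.847
grip_force: 0.0
```

```bash
python3 - <<'E'
from m import *
R,M=stoneR();C=np.array([523,247,66.3])
go(C-13*M[:,2],R)
s=snap("scene","s2");t=snap("top","t2");go(C-13*M[:,2],R)
a=cv2.resize(s[130:220,220:320],None,fx=5,fy=5,interpolation=cv2.INTER_CUBIC)
b=cv2.resize(t[160:235,210:290],None,fx=5,fy=5,interpolation=cv2.INTER_CUBIC)
o=np.zeros((450,800,3),np.uint8);o[:,:400]=a[:,50:450];o[:375,400:]=b
cv2.imwrite("pics/c2.png",o)
s=state();print(s["eef_pos"],s["ft_force"],(M.T@(s["eef_pos"]-C)))
E
```

```text
t 1.8667 dpos [-0.063 -0.076 -0.159] drot [ 0.004 -0.04   0.003] rows 1.1204354432738883 0.50820572594537
t 1.9667 dpos [-0.058 -0.074 -0.158] drot [ 0.005 -0.041  0.003] rows 1.1014490768716296 0.5189981669229992
[544.576 263.429  95.187] [-1.007 -0.51   0.036] [30.004 21.598 14.256]
```

View pics/c2.png

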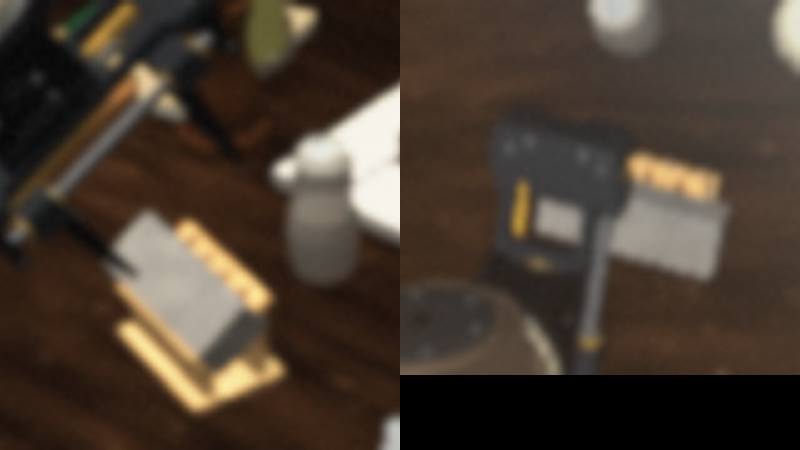

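```bash
python3 - <<'E'
from m import *
s=state();print(s)
E
```

```text
{'t': 1.9667, 'joints': array([ 0.5,  0.6,  2. , -1.1,  0.4,  1.8]), 'qvel': array([ 0., -0.,  0.,  0.,  0.,  0.]), 'tau': array([ -0.6, -54.4, -16.5,  -0.6,   0.2,  -0. ]), 'eef_pos': array([544.6, 263.4,  95.2]), 'tcp_rot': array([2.6, 0. , 1.3]), 'ft_force': array([-1. , -0.5,  0. ]), 'moment': array([ 0. ,  0.4, -0. ]), 'grip_force': 0.0, 'opening': 0.8494371541743042}
```

Request:
arm_command:
  delta_pos:
    - [0, 0, 0]
    - [0, 0, 0]
    - [0, 0, 0]
    - [0, 0, 0]
    - [0, 0, 0]
  delta_rot:
    - [0, 0, 0]
    - [0, 0, 0]
    - [0, 0, 0]
    - [0, 0, 0]
    - [0, 0, 0]
  claw: [0.15, 0.15, 0.15, 0.15, 0.15]

```text
t: 2.38
eef_pos: [544.1, 264.1, 96.9]
tcp_rot: [2.589, 0.022, 1.296]
ft_force: [1.4, -1.4, 0.4]
opening: 0.849
grip_force: 0.0
```

J4 sits at its limit (-1.1), because the wrist is nearly straight here. I back off, record joint states and fit a simple kinematic model, so I can choose a tool lean about the closing axis that is reachable.

```bash
python3 - <<'E'
from m import *
import json
s=state();json.dump([[list(map(float,s["joints"])),list(map(float,s["eef_pos"])),list(map(float,s["tcp_rot"]))]],open("log.json","w"))
E
```

Request:
arm_command:
  delta_pos:
    - [-0.08, 0, 0.1]
    - [-0.16, 0, 0.2]
    - [-0.24, 0, 0.35]
    - [-0.24, 0, 0.45]
    - [-0.24, 0, 0.45]
  delta_rot:
    - [0, 0, 0]
    - [0, 0.07, 0]
    - [0, 0.14, 0]
    - [0, 0.2, 0]
    - [0, 0.2, 0]
  claw: [0.15, 0.15, 0.15, 0.15, 0.15]

```text
t: 2.8
eef_pos: [485.7, 262.5, 203.4]
tcp_rot: [2.86, 0.105, 1.308]
ft_force: [-0.3, -0.2, -0.4]
opening: 0.849
grip_force: 0.0
```

```bash
cat > kin.py <<'E'
import json
from m import *
from scipy.optimize import least_squares
D=[[[.995383,.491488,1.55941,0,1.091675,-.10559],[282.8,557.1,214.1],[-3.1406,0,2.67178]]]+json.load(open("log.json"))
def fk(q,p):
    h,a,L1,L2,e,Lt=p[:6]
    A=Ro.from_euler("ZY",[q[0],q[1]]);B=A*Ro.from_euler("Y",q[2]);W=B*Ro.from_euler("ZY",[p[6]*q[3],q[4]]);E=W*Ro.from_euler("Z",p[7]*q[5]+p[8])
    x=np.array([0,0,h])+Ro.from_euler("Z",q[0]).apply([a,0,0])+A.apply([0,0,L1])+B.apply([e,0,L2])+E.apply([0,0,Lt])
    return x,E.as_matrix()
def fit():
    best=None
    for s4 in(1,-1):
      for s6 in(1,-1):
        for c in(0,np.pi/2,np.pi,-np.pi/2):
          def r(v):
            o=[]
            for q,x,e in D:
                X,R=fk(q,list(v[:6])+[s4,s6,c]);o+=list(X-np.array(x));o+=list(100*(R-Ro.from_euler("xyz",e).as_matrix()).ravel())
            return o+list((np.array(v)-[350,50,450,450,0,300])*1e-2)
          f=least_squares(r,[350,50,450,450,0,300])
          if best is None or f.cost<best[0]: best=(f.cost,list(f.x)+[s4,s6,c],np.array(f.fun))
    return best
E
python3 - <<'E'
from m import *
import json
s=state();L=json.load(open("log.json"));L.append([list(map(float,s["joints"])),list(map(float,s["eef_pos"])),list(map(float,s["tcp_rot"]))]);json.dump(L,open("log.json","w"))
from kin import *
b=fit();print(b[0],b[1]);print(b[2].round(2));print(D)
E
```

```text
2331.408405925301 [np.float64(-86.72130874549642), np.float64(111.63387078860734), np.float64(541.545937673086), np.float64(271.3411664519762), np.float64(-28.391426658385356), np.float64(77.24326317130452), 1, 1, 1.5707963267948966]
[ 55.1 -36.2  -0.8   0.    0.   -0.    0.   -0.    0.    0.    0.   -0.
  -5.    8.   -0.3  -0.    0.    0.    0.    0.   -0.   -0.    0.    0.
   7.6 -12.    1.1   0.    0.   -0.    0.   -0.   -0.   -0.    0.   -0.
  -4.4   0.6   0.9  -1.8  -0.3  -2.2]
[[[0.995383, 0.491488, 1.55941, 0, 1.091675, -0.10559], [282.8, 557.1, 214.1], [-3.1406, 0, 2.67178]], [[0.516851063562715, 0.5625079679005367, 1.9860205624175018, -1.1335652247542074, 0.441317951992342, 1.7981721408472728], [544.1170661203953, 264.06661237640674, 96.86100322282951], [2.5888387954669874, 0.02246312564940789, 1.2961393386137625]], [[0.5071575490455881, 0.37179073337704116, 1.8400872038686253, -0.368934185994853, 0.8296606067388803, 0.9921168254483363], [485.6580993289548, 262.49754939500565, 203.371815263234], [2.85965528227913, 0.10512004801739439, 1.3079475130317864]]]
```

```bash
sed -i 's/h,a,L1,L2,e,Lt=p\[:6\]/h,a,L1,L2,b,Lt=p[:6];e=0/; s/apply(\[a,0,0\])/apply([a,b,0])/' kin.py
cat >> kin.py <<'E'
def reach(p,z0):
    P=fit()[1]
E
sed -i '/^def reach/,$d' kin.py
cat >> kin.py <<'E'
LO=np.array([-3.1,-.84,.05,-1.13,.06,-2.69]);HI=np.array([3.1,2.19,2.79,4.28,2.93,2.69])
def ik(P,X,R,q0):
    f=lambda q:np.r_[fk(q,P)[0]-X,200*(fk(q,P)[1]-R).ravel()]
    r=least_squares(f,np.clip(q0,LO+.01,HI-.01),bounds=(LO,HI));return r.x,np.sqrt(2*r.cost)
E
python3 - <<'E'
from kin import *
b=fit();print(b[0],np.array(b[1]));print(b[2].round(1))
P=b[1];R0,M=stoneR();C=np.array([523,247,66.3])
for phi in range(-60,61,10):
    z=-M[:,2]*np.cos(np.radians(phi))+M[:,1]*np.sin(np.radians(phi))
    for sg in(1,-1):
        R=Rt(z,sg*M[:,0]);X=C-13*M[:,2]
        c=[]
        for j4 in(-.8,.5,2,3.5):
            for j6 in(-1.8,0,1.8):
                q,e=ik(P,X,R,[.5,.6,1.9,j4,.6,j6]);c.append((e,q))
        c.sort(key=lambda t:t[0]);print(phi,sg,round(c[0][0],1),c[0][1])
E
```

```text
75.84378254331233 [191.   12.5 529.8 396.2  62.5 256.3   1.    1.    1.6]
[-1.3 -8.3  4.8  0.   0.  -0.   0.  -0.   0.   0.   0.  -0.   2.2  4.3
 -4.3 -0.   0.   0.   0.   0.  -0.  -0.   0.   0.   2.8  2.4 -0.5  0.
  0.  -0.   0.  -0.  -0.  -0.   0.  -0.  -1.6 -0.4  0.8 -0.5  0.6 -0.4]
-60 1 0.0 [ 0.7  1.   1.5 -0.8  1.6  1.7]
-60 -1 0.0 [ 0.7  1.   1.5 -0.8  1.6 -1.4]
-50 1 0.0 [ 0.7  0.9  1.6 -0.9  1.4  1.7]
-50 -1 0.0 [ 0.7  0.9  1.6 -0.9  1.4 -1.4]
-40 1 0.0 [ 0.7  0.8  1.7 -0.9  1.2  1.8]
-40 -1 0.0 [ 0.7  0.8  1.7 -0.9  1.2 -1.4]
-30 1 0.0 [ 0.6  0.8  1.8 -1.   1.   1.8]
-30 -1 0.0 [ 0.6  0.8  1.8 -1.   1.  -1.3]
-20 1 0.0 [ 0.6  0.7  1.9 -1.1  0.8  1.9]
-20 -1 0.0 [ 0.6  0.7  1.9 -1.1  0.8 -1.2]
-10 1 17.4 [ 0.6  0.6  2.  -1.1  0.6  1.9]
-10 -1 17.4 [ 0.6  0.6  2.  -1.1  0.6 -1.3]
0 1 21.2 [0.5 0.6 2.2 4.3 0.4 2.7]
0 -1 21.2 [ 0.5  0.6  2.2  4.3  0.4 -0.5]
10 1 12.9 [0.4 0.6 2.2 4.2 0.3 2.7]
10 -1 0.0 [ 0.4  0.6  2.2  3.9  0.3 -0.2]
20 1 2.7 [ 0.3  0.6  2.3  3.2  0.4 -2.7]
20 -1 0.0 [0.3 0.6 2.3 3.2 0.4 0.4]
30 1 0.0 [ 0.2  0.6  2.3  2.8  0.6 -2.4]
30 -1 0.0 [0.2 0.6 2.3 2.8 0.6 0.7]
40 1 0.0 [ 0.1  0.7  2.3  2.5  0.8 -2.3]
40 -1 0.0 [0.1 0.7 2.3 2.5 0.8 0.8]
50 1 0.0 [ 0.   0.7  2.4  2.3  1.  -2.3]
50 -1 0.0 [0.  0.7 2.4 2.3 1.  0.9]
60 1 0.0 [-0.   0.8  2.3  2.1  1.1 -2.2]
60 -1 0.0 [-0.   0.8  2.3  2.1  1.1  0.9]
```

```bash
sed -i 's/h,a,L1,L2,b,Lt=p\[:6\];e=0/h,a,L1,L2,b,Lt,e=list(p[:6])+[p[9]]/; s/list(v\[:6\])+\[s4,s6,c\]/list(v[:6])+[s4,s6,c,v[6]]/; s/\[350,50,450,450,0,300\]/[190,12,530,396,62,256,0]/g; s/list(f.x)+\[s4,s6,c\]/list(f.x[:6])+[s4,s6,c,f.x[6]]/' kin.py
cat >> kin.py <<'E'
def rows(P,qs,claw):
    """print calls of 5 rows for joint waypoints, shifts relative to call start"""
    qs=list(qs);base=qs[0]
    for i in range(1,len(qs),5):
        X0,R0=fk(base,P);dp=[];dr=[]
        for q in qs[i:i+5]:
            X,R=fk(q,P);dp.append([round(float(v),3) for v in (X-X0)/250]);dr.append([round(float(v),3) for v in Ro.from_matrix(R@R0.T).as_rotvec()/(np.pi/2)])
            base=q
        print(dp,dr,X.round(0),R[:,2].round(2),sep="\n")
E
python3 - <<'E'
from kin import *
b=fit();print(b[0],np.array(b[1]));print(b[2].round(1))
P=b[1];R0,M=stoneR();C=np.array([523,247,66.3]);n=M[:,2];q0=np.array(state()["joints"])
def RR(phi,sg=-1): return Rt(-n*np.cos(np.radians(phi))+M[:,1]*np.sin(np.radians(phi)),sg*M[:,0])
for phi in (20,25):
  for X in (C+90*n+[0,0,20],C-10*n):
    q,e=ik(P,X,RR(phi),[.3,.6,2.3,3.1,.5,.5]);print(phi,e,q)
# case
A=Ro.from_euler("Z",-3.4,degrees=True).as_matrix()
for phi in(20,25):
  for zz in (60,170):
    z=-A[:,2]*np.cos(np.radians(phi))+A[:,1]*np.sin(np.radians(phi))
    print("case",*ik(P,[481,-70,zz],Rt(z,-A[:,0]),[-.2,.6,1.8,1,.8,1]))
q1,_=ik(P,C+90*n+[0,0,20],RR(25),[.3,.6,2.3,3.1,.5,.5])
N=25;rows(P,[q0+(q1-q0)*i/N for i in range(N+1)],0)
print(max(np.degrees(np.linalg.norm(Ro.from_matrix(fk(q0+(q1-q0)*(i+1)/N,P)[1]@fk(q0+(q1-q0)*i/N,P)[1].T).as_rotvec())) for i in range(N)),np.abs(q1-q0)/N*12)
E
```

```text
0.2861290000347604 [196.9   0.3 586.3 410.8  65.9 271.8   1.    1.    1.6  42.9]
[-0.  -0.   0.   0.   0.  -0.   0.  -0.   0.   0.   0.  -0.  -0.   0.
  0.  -0.   0.   0.   0.   0.  -0.  -0.   0.   0.   0.   0.  -0.   0.
  0.  -0.   0.  -0.  -0.  -0.   0.  -0.   0.1 -0.1  0.6  0.1  0.   0.2
  0.4]
20 2.367354773562717e-13 [0.4 0.3 2.3 3.6 0.2 0.1]
20 2.1533395921909386e-13 [0.3 0.6 2.3 3.2 0.4 0.4]
25 3.3110901059659266e-13 [0.4 0.4 2.3 3.  0.3 0.6]
25 1.8908724584590867e-13 [0.3 0.6 2.3 3.  0.5 0.6]
case [-0.5  0.6  2.   0.5  0.8  2.4] 2.117387201342898e-13
case [-0.5  0.4  1.9  0.4  1.   2.5] 2.1827129371000874e-13
case [-0.5  0.6  2.   0.6  0.8  2.3] 1.7156590395865066e-13
case [-0.5  0.4  1.9  0.5  1.   2.4] 8.041637834838746e-12
[[-0.078, 0.066, -0.047], [-0.147, 0.136, -0.082], [-0.207, 0.207, -0.104], [-0.255, 0.279, -0.116], [-0.292, 0.348, -0.118]]
[[0.062, 0.034, -0.043], [0.122, 0.065, -0.089], [0.182, 0.093, -0.138], [0.241, 0.119, -0.189], [0.299, 0.141, -0.242]]
[413. 350. 174.]
[ 0.   0.2 -1. ]
[[-0.025, 0.065, 0.006], [-0.039, 0.125, 0.017], [-0.042, 0.177, 0.034], [-
[... 368 characters left out ...]
5, 0.059, -0.211], [0.148, 0.079, -0.284], [0.178, 0.099, -0.359]]
[450. 414. 211.]
[ 0.3  0.7 -0.7]
[[0.038, -0.033, 0.002], [0.073, -0.076, -0.001], [0.103, -0.128, -0.01], [0.127, -0.187, -0.024], [0.144, -0.252, -0.044]]
[[0.028, 0.023, -0.075], [0.054, 0.047, -0.15], [0.078, 0.073, -0.226], [0.101, 0.1, -0.303], [0.121, 0.128, -0.379]]
[486. 351. 200.]
[ 0.6  0.5 -0.7]
[[0.008, -0.07, -0.025], [0.007, -0.142, -0.054], [-0.003, -0.215, -0.087], [-0.023, -0.288, -0.122], [-0.053, -0.359, -0.159]]
[[0.021, 0.03, -0.076], [0.041, 0.062, -0.152], [0.06, 0.095, -0.227], [0.08, 0.129, -0.302], [0.099, 0.164, -0.377]]
[473. 261. 160.]
[ 0.6  0.3 -0.7]
7.621304186347834 [0.1 0.  0.2 1.6 0.3 0.2]
```

Request:
arm_command:
  delta_pos:
    - [-0.078, 0.066, -0.02]
    - [-0.147, 0.136, -0.04]
    - [-0.207, 0.207, -0.06]
    - [-0.255, 0.279, -0.06]
    - [-0.292, 0.348, -0.06]
  delta_rot:
    - [0.062, 0.034, -0.043]
    - [0.122, 0.065, -0.089]
    - [0.182, 0.093, -0.138]
    - [0.241, 0.119, -0.189]
    - [0.299, 0.141, -0.242]
  claw: [0.15, 0.15, 0.15, 0.15, 0.15]

```text
t: 3.22
eef_pos: [414.0, 349.9, 188.4]
tcp_rot: [-3.032, -0.21, 0.904]
ft_force: [-0.8, 0.5, -0.4]
opening: 0.85
grip_force: 0.0
```

Request:
arm_command:
  delta_pos:
    - [-0.025, 0.065, 0.006]
    - [-0.039, 0.125, 0.017]
    - [-0.042, 0.177, 0.034]
    - [-0.034, 0.221, 0.053]
    - [-0.017, 0.255, 0.074]
  delta_rot:
    - [0.054, 0.023, -0.057]
    - [0.106, 0.045, -0.116]
    - [0.155, 0.065, -0.178]
    - [0.202, 0.084, -0.243]
    - [0.247, 0.101, -0.309]
  claw: [0.15, 0.15, 0.15, 0.15, 0.15]

```text
t: 3.63
eef_pos: [410.3, 413.1, 206.8]
tcp_rot: [-2.625, -0.301, 0.321]
ft_force: [0.7, 0.6, 0.1]
opening: 0.851
grip_force: 0.0
```

Request:
arm_command:
  delta_pos:
    - [0.025, 0.023, 0.02]
    - [0.056, 0.035, 0.039]
    - [0.092, 0.035, 0.055]
    - [0.13, 0.024, 0.067]
    - [0.169, 0.002, 0.075]
  delta_rot:
    - [0.041, 0.02, -0.068]
    - [0.079, 0.039, -0.139]
    - [0.115, 0.059, -0.211]
    - [0.148, 0.079, -0.284]
    - [0.178, 0.099, -0.359]
  claw: [0.15, 0.15, 0.15, 0.15, 0.15]

```text
t: 4.05
eef_pos: [452.8, 412.9, 225.5]
tcp_rot: [-2.349, -0.156, -0.289]
ft_force: [0.2, 0.8, 1.1]
opening: 0.852
grip_force: 0.0
```

```bash
cat >> kin.py <<'E'
def RRs(phi,sg=-1,yaw=-15.5,tilt=35):
    M=stoneR(yaw,tilt)[1];return Rt(-M[:,2]*np.cos(np.radians(phi))+M[:,1]*np.sin(np.radians(phi)),sg*M[:,0]),M
E
python3 - <<'E'
from kin import *
P=fit()[1];R,M=RRs(25);n=M[:,2];C=np.array([523,247,66.3]);q0=np.array(state()["joints"]);print(q0)
q1,_=ik(P,C+70*n,R,[.3,.6,2.3,3.1,.5,.5]);print(q1)
N=15;rows(P,[q0+(q1-q0)*i/N for i in range(N+1)],0)
E
```

```text
[0.4 0.3 2.1 1.5 0.5 0.9]
[0.3 0.5 2.3 3.  0.4 0.6]
[[0.018, -0.009, -0.011], [0.038, -0.024, -0.025], [0.059, -0.044, -0.04], [0.08, -0.069, -0.058], [0.1, -0.1, -0.079]]
[[0.025, 0.02, -0.047], [0.049, 0.041, -0.095], [0.071, 0.061, -0.144], [0.092, 0.08, -0.194], [0.111, 0.1, -0.245]]
[478. 388. 206.]
[ 0.5  0.6 -0.6]
[[0.019, -0.036, -0.023], [0.035, -0.076, -0.049], [0.049, -0.121, -0.077], [0.06, -0.17, -0.108], [0.066, -0.222, -0.141]]
[[0.017, 0.02, -0.052], [0.033, 0.041, -0.104], [0.048, 0.061, -0.157], [0.061, 0.082, -0.21], [0.072, 0.103, -0.264]]
[494. 332. 170.]
[ 0.6  0.5 -0.7]
[[0.002, -0.056, -0.035], [-0.0, -0.114, -0.071], [-0.008, -0.174, -0.109], [-0.022, -0.236, -0.148], [-0.041, -0.299, -0.187]]
[[0.01, 0.022, -0.054], [0.02, 0.044, -0.108], [0.028, 0.066, -0.162], [0.035, 0.088, -0.217], [0.042, 0.111, -0.272]]
[484. 258. 124.]
[ 0.6  0.3 -0.7]
```

Request:
arm_command:
  delta_pos:
    - [0.018, -0.009, -0.011]
    - [0.038, -0.024, -0.025]
    - [0.059, -0.044, -0.04]
    - [0.08, -0.069, -0.058]
    - [0.1, -0.1, -0.079]
  delta_rot:
    - [0.025, 0.02, -0.047]
    - [0.049, 0.041, -0.095]
    - [0.071, 0.061, -0.144]
    - [0.092, 0.08, -0.194]
    - [0.111, 0.1, -0.245]
  claw: [0.15, 0.15, 0.15, 0.15, 0.15]

```text
t: 4.47
eef_pos: [477.6, 387.8, 205.4]
tcp_rot: [-2.269, 0.062, -0.678]
ft_force: [0.8, 0.0, 0.1]
opening: 0.849
grip_force: 0.0
```

Request:
arm_command:
  delta_pos:
    - [0.019, -0.036, -0.015]
    - [0.035, -0.076, -0.03]
    - [0.049, -0.121, -0.04]
    - [0.06, -0.17, -0.05]
    - [0.066, -0.222, -0.06]
  delta_rot:
    - [0.017, 0.02, -0.052]
    - [0.033, 0.041, -0.104]
    - [0.048, 0.061, -0.157]
    - [0.061, 0.082, -0.21]
    - [0.072, 0.103, -0.264]
  claw: [0.15, 0.15, 0.15, 0.15, 0.15]

```text
t: 4.88
eef_pos: [494.0, 332.1, 190.2]
tcp_rot: [-2.324, 0.251, -1.102]
ft_force: [0.6, -0.6, 0.3]
opening: 0.847
grip_force: 0.0
```

Request:
arm_command:
  delta_pos:
    - [0.002, -0.056, -0.035]
    - [0.0, -0.114, -0.071]
    - [-0.008, -0.174, -0.109]
    - [-0.022, -0.236, -0.148]
    - [-0.041, -0.299, -0.187]
  delta_rot:
    - [0.01, 0.022, -0.054]
    - [0.02, 0.044, -0.108]
    - [0.028, 0.066, -0.162]
    - [0.035, 0.088, -0.217]
    - [0.042, 0.111, -0.272]
  claw: [0.15, 0.15, 0.15, 0.15, 0.15]

```text
t: 5.3
eef_pos: [483.5, 257.2, 143.4]
tcp_rot: [-2.485, 0.354, -1.579]
ft_force: [0.6, -0.4, -0.3]
opening: 0.848
grip_force: 0.0
```

```bash
python3 - <<'E'
from kin import *
s=state();R,M=RRs(25);n=M[:,2];C=np.array([523,247,66.3]);print(s["joints"],M.T@(s["eef_pos"]-C))
go(C+40*n,R);go(C-10*n,R)
E
```

```text
[0.3 0.4 2.3 3.  0.3 0.6] [10.8 -0.7 86.6]
t 5.3 dpos [ 0.07  -0.016 -0.177] drot [-0.    -0.001 -0.001] rows 1.1467605483258916 0.01421541431519057
t 5.3 dpos [ 0.18  -0.047 -0.341] drot [-0.    -0.001 -0.001] rows 2.3306287750808012 0.01421541431519057
```

Request:
arm_command:
  delta_pos:
    - [0.035, -0.008, -0.09]
    - [0.07, -0.016, -0.177]
    - [0.106, -0.026, -0.231]
    - [0.143, -0.036, -0.286]
    - [0.18, -0.047, -0.341]
  delta_rot:
    - [0, 0, 0]
    - [0, 0, 0]
    - [0, 0, 0]
    - [0, 0, 0]
    - [0, 0, 0]
  claw: [0.15, 0.15, 0.15, 0.15, 0.15]

```text
t: 5.72
eef_pos: [529.2, 246.2, 57.8]
tcp_rot: [-2.483, 0.353, -1.574]
ft_force: [1.0, 0.1, 0.1]
opening: 0.852
grip_force: 0.0
```

Request:
arm_command:
  delta_pos:
    - [0, 0, 0]
    - [0, 0, 0]
    - [0, 0, 0]
    - [0, 0, 0]
    - [0, 0, 0]
  delta_rot:
    - [0, 0, 0]
    - [0, 0, 0]
    - [0, 0, 0]
    - [0, 0, 0]
    - [0, 0, 0]
  claw: [0.25, 0.35, 0.45, 0.5, 0.55]

```text
t: 6.13
eef_pos: [528.6, 246.5, 59.4]
tcp_rot: [-2.482, 0.353, -1.574]
ft_force: [-0.2, 1.0, -0.3]
opening: 0.555
grip_force: 0.0
```

```bash
python3 - <<'E'
from m import *
s=snap("scene","s3");t=snap("top","t3")
a=cv2.resize(s[130:220,220:320],None,fx=5,fy=5,interpolation=cv2.INTER_CUBIC)
b=cv2.resize(t[160:235,210:290],None,fx=5,fy=5,interpolation=cv2.INTER_CUBIC)
o=np.zeros((450,800,3),np.uint8);o[:,:400]=a[:,50:450];o[:375,400:]=b
cv2.imwrite("pics/c3.png",o)
s=state();print(s["eef_pos"],s["opening"],s["grip_force"],s["ft_force"])
E
```

```text
[528.7 246.4  59.1] 0.48377023562289245 0.0 [ 0.9  0.2 -0.5]
```

View pics/c3.png

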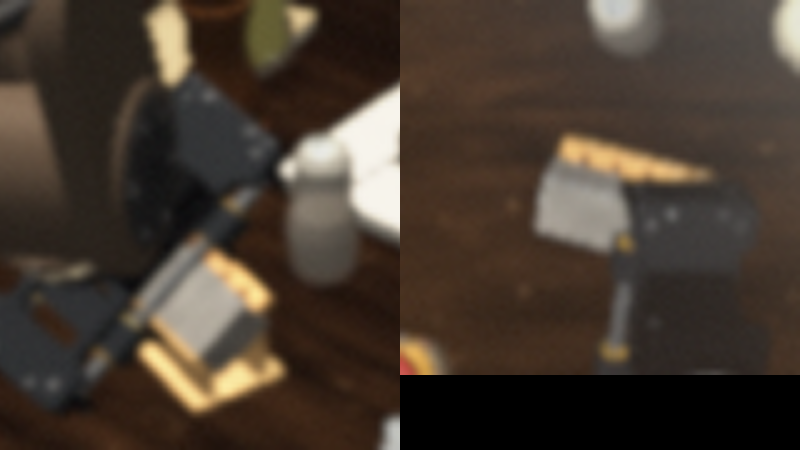

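The picture shows the fingers straddling the stone near mid-length (scene crop 160,290). I close fully.

Request:
arm_command:
  delta_pos:
    - [0, 0, 0]
    - [0, 0, 0]
    - [0, 0, 0]
    - [0, 0, 0]
    - [0, 0, 0]
  delta_rot:
    - [0, 0, 0]
    - [0, 0, 0]
    - [0, 0, 0]
    - [0, 0, 0]
    - [0, 0, 0]
  claw: [0.6, 0.7, 0.8, 0.8, 0.8]

```text
t: 6.65
eef_pos: [527.9, 246.3, 58.4]
tcp_rot: [-2.485, 0.353, -1.574]
ft_force: [-5.6, 0.8, 3.5]
opening: 0.418
grip_force: 30.0
```

Request:
arm_command:
  delta_pos:
    - [-0.02, 0, 0.03]
    - [-0.04, 0, 0.07]
    - [-0.06, 0, 0.12]
    - [-0.1, 0, 0.2]
    - [-0.15, 0, 0.32]
  delta_rot:
    - [0, 0, 0]
    - [0, 0, 0]
    - [0, 0, 0]
    - [0, 0, 0]
    - [0, 0, 0]
  claw: [0.8, 0.8, 0.8, 0.8, 0.8]

```text
t: 7.07
eef_pos: [490.2, 245.7, 137.5]
tcp_rot: [-2.487, 0.352, -1.576]
ft_force: [0.5, 0.7, -2.4]
opening: 0.419
grip_force: 30.0
```

```bash
python3 - <<'E'
from kin import *
s=state();q0=np.array(s["joints"]);print(s["eef_pos"],s["opening"],s["grip_force"],s["ft_force"])
P=fit()[1]
R,_=RRs(25,-1,-3.4,0)
q1,e=ik(P,[480,-70,150],R,[-.5,.4,1.9,.5,1,2.4]);print(e,q0,q1)
N=20;rows(P,[q0+(q1-q0)*i/N for i in range(N+1)],0)
E
```

```text
[490.2 245.7 137.5] 0.41855771868767483 29.976257979869843 [ 0.5  0.7 -2.4]
1.2953670062101015e-12 [0.3 0.4 2.3 2.9 0.3 0.7] [-0.5  0.4  1.9  0.5  1.   2.4]
[[0.08, -0.014, 0.039], [0.152, -0.03, 0.077], [0.214, -0.048, 0.113], [0.268, -0.068, 0.145], [0.312, -0.092, 0.173]]
[[0.018, -0.022, 0.008], [0.036, -0.041, 0.018], [0.054, -0.056, 0.03], [0.072, -0.067, 0.043], [0.089, -0.073, 0.058]]
[568. 223. 181.]
[ 0.7  0.4 -0.6]
[[0.035, -0.027, 0.023], [0.061, -0.059, 0.041], [0.078, -0.096, 0.052], [0.086, -0.139, 0.058], [0.085, -0.188, 0.058]]
[[0.015, -0.002, 0.017], [0.028, 0.0, 0.034], [0.039, 0.008, 0.052], [0.048, 0.021, 0.07], [0.054, 0.038, 0.087]]
[590. 176. 195.]
[ 0.6  0.6 -0.6]
[[-0.009, -0.057, -0.006], [-0.027, -0.123, -0.017], [-0.052, -0.197, -0.033], [-0.085, -0.281, -0.053], [-0.126, -0.374, -0.076]]
[[0.003, 0.022, 0.017], [0.002, 0.049, 0.032], [-0.002, 0.08, 0.045], [-0.01, 0.115, 0.055], [-0.021, 0.155, 0.063]]
[558.  82. 176.]
[ 0.3  0.6 -0.7]
[[-0.048, -0.103, -0.024], [-0.104, -0.216, -0.048], [-0.167, -0.338, -0.07], [-0.236, -0.469, -0.09], [-0.313, -0.609, -0.105]]
[[-0.016, 0.043, 0.005], [-0.036, 0.088, 0.006], [-0.06, 0.137, 0.004], [-0.087, 0.187, -0.003], [-0.118, 0.24, -0.014]]
[480. -70. 150.]
[ 0.   0.4 -0.9]
```

Request:
arm_command:
  delta_pos:
    - [0.08, -0.014, 0.05]
    - [0.152, -0.03, 0.1]
    - [0.214, -0.048, 0.14]
    - [0.268, -0.068, 0.18]
    - [0.312, -0.092, 0.2]
  delta_rot:
    - [0.018, -0.022, 0.008]
    - [0.036, -0.041, 0.018]
    - [0.054, -0.056, 0.03]
    - [0.072, -0.067, 0.043]
    - [0.089, -0.073, 0.058]
  claw: [0.8, 0.8, 0.8, 0.8, 0.8]

```text
t: 7.48
eef_pos: [569.4, 223.0, 189.7]
tcp_rot: [-2.346, 0.485, -1.426]
ft_force: [0.9, -0.3, -1.6]
opening: 0.419
grip_force: 30.0
```

Request:
arm_command:
  delta_pos:
    - [0.035, -0.027, 0.023]
    - [0.061, -0.059, 0.041]
    - [0.078, -0.096, 0.052]
    - [0.086, -0.139, 0.058]
    - [0.085, -0.188, 0.058]
  delta_rot:
    - [0.015, -0.002, 0.017]
    - [0.028, 0.0, 0.034]
    - [0.039, 0.008, 0.052]
    - [0.048, 0.021, 0.07]
    - [0.054, 0.038, 0.087]
  claw: [0.8, 0.8, 0.8, 0.8, 0.8]

```text
t: 7.9
eef_pos: [590.2, 175.5, 203.1]
tcp_rot: [-2.398, 0.58, -1.315]
ft_force: [-0.2, 0.6, -2.0]
opening: 0.417
grip_force: 30.0
```

Request:
arm_command:
  delta_pos:
    - [-0.009, -0.057, 0]
    - [-0.027, -0.123, 0]
    - [-0.052, -0.197, 0]
    - [-0.085, -0.281, 0]
    - [-0.126, -0.374, 0]
  delta_rot:
    - [0.003, 0.022, 0.017]
    - [0.002, 0.049, 0.032]
    - [-0.002, 0.08, 0.045]
    - [-0.01, 0.115, 0.055]
    - [-0.021, 0.155, 0.063]
  claw: [0.8, 0.8, 0.8, 0.8, 0.8]

```text
t: 8.32
eef_pos: [558.1, 81.5, 202.8]
tcp_rot: [-2.695, 0.6, -1.383]
ft_force: [-0.1, 0.3, -3.2]
opening: 0.418
grip_force: 30.0
```

Request:
arm_command:
  delta_pos:
    - [-0.06, -0.103, 0]
    - [-0.12, -0.216, 0]
    - [-0.19, -0.338, -0.02]
    - [-0.26, -0.469, -0.04]
    - [-0.32, -0.609, -0.06]
  delta_rot:
    - [-0.016, 0.043, 0.005]
    - [-0.036, 0.088, 0.006]
    - [-0.06, 0.137, 0.004]
    - [-0.087, 0.187, -0.003]
    - [-0.118, 0.24, -0.014]
  claw: [0.8, 0.8, 0.8, 0.8, 0.8]

```text
t: 8.73
eef_pos: [477.4, -71.0, 188.3]
tcp_rot: [3.141, 0.435, -1.632]
ft_force: [1.4, 1.4, -2.2]
opening: 0.42
grip_force: 30.0
```

```bash
python3 - <<'E'
from kin import *
s=state();print(s["eef_pos"],s["opening"],s["grip_force"],s["ft_force"],s["moment"],s["joints"])
R,_=RRs(25,-1,-3.4,0);go([480,-70,100],R)
E
```

```text
[477.4 -71.  188.3] 0.4198717274554944 29.973220825195312 [ 1.4  1.4 -2.2] [-0.3  0.1  0. ] [-0.5  0.4  1.9  0.4  1.1  2.4]
t 8.7333 dpos [ 0.01   0.004 -0.353] drot [ 0.001 -0.     0.001] rows 2.117486277041462 0.017993326013696277
```

Stone held and moved above the case. Before lowering, I measure the case edges precisely with averaged profiles on the rim plane, from the first pictures.

```bash
python3 - <<'E'
from m import *
np.set_printoptions(precision=1,suppress=True)
from scipy.signal import find_peaks
c0=np.array([481.,-70.])
def samp(cam,img,yaw,xs,ys,z=30):
    A=Ro.from_euler("Z",yaw,degrees=True).as_matrix()
    X,Y=np.meshgrid(xs,ys,indexing="ij")
    W=np.c_[c0[0]+A[0,0]*X.ravel()+A[0,1]*Y.ravel(),c0[1]+A[1,0]*X.ravel()+A[1,1]*Y.ravel(),np.full(X.size,float(z))]
    p=proj(cam,W).astype(np.float32).reshape(X.shape+(2,))
    return cv2.remap(img,p[...,0],p[...,1],cv2.INTER_CUBIC).astype(float).sum(2)
for cam in("top","scene"):
    im=cv2.imread(f"pics/{cam}0.png")
    # yaw from front edge at various y strips
    xs=np.arange(-70,-35,.5);ys=np.arange(-68,69,4.)
    g=np.diff(samp(cam,im,-3.4,xs,ys),axis=0);e=[]
    for j in range(len(ys)):
        k=np.argmax(np.abs(cv2.GaussianBlur(g[:,j:j+1],(1,9),2)));w=np.abs(g[max(0,k-6):k+7,j]);e.append((w*xs[max(0,k-6):k+7][:len(w)]).sum()/w.sum()+.25)
    f=np.polyfit(ys,e,1);r=e-np.polyval(f,ys);ok=abs(r)<2.5;f=np.polyfit(ys[ok],np.array(e)[ok],1);print(cam,"front edge slope deg",np.degrees(np.arctan(f[0])),"x at y0",f[1])
    def pk(axis,a,b,n):
        pr=samp(cam,im,-3.4,a,b).mean(1-axis);g=np.diff(pr)/ .5
        t=(a if axis==0 else b)[:-1]+.25;g=cv2.GaussianBlur(g.reshape(-1,1),(1,7),1.5).ravel();i=[k for k in find_peaks(abs(g))[0] if abs(g[k])>6];print(cam,n,[(round(t[k],1),round(g[k])) for k in i])
    pk(0,np.arange(-70,60,.5),np.arange(20,50,2.),"x@left");pk(0,np.arange(-70,60,.5),np.arange(-50,-20,2.),"x@right")
    pk(1,np.arange(-15,16,2.),np.arange(-95,95,.5),"y mid");pk(1,np.arange(-44,-28,2.),np.arange(-95,95,.5),"y front")
E
```

```text
top front edge slope deg 0.46242395476604575 x at y0 -49.15043347453638
top x@left [(np.float64(-49.2), 46), (np.float64(-18.8), -10), (np.float64(26.2), 18), (np.float64(51.8), -30)]
top x@right [(np.float64(-49.8), 53), (np.float64(-18.8), -10), (np.float64(26.2), 16), (np.float64(51.8), -28)]
top y mid [(np.float64(-77.8), 54), (np.float64(-75.8), 55), (np.float64(-57.2), -23), (np.float64(-51.2), 7), (np.float64(56.2), 15), (np.float64(75.8), -50)]
top y front [(np.float64(-76.2), 58), (np.float64(-13.8), -9), (np.float64(13.2), 7), (np.float64(76.8), -44)]
scene front edge slope deg -0.16704896871777364 x at y0 -53.908526312341486
scene x@left [(np.float64(-61.2), -7), (np.float64(-54.2), 53), (np.float64(-23.2), -13), (np.float64(7.2), -32), (np.float64(17.8), 47), (np.float64(47.8), -24)]
scene x@right [(np.float64(-61.2), -9), (np.float64(-53.8), 54), (np.float64(-24.2), -9), (np.float64(7.8), -37), (np.float64(17.8), 48), (np.float64(47.8), -22)]
scene y mid [(np.float64(-87.2), 26), (np.float64(-74.8), 65), (np.float64(-53.8), -25), (np.float64(48.2), -27), (np.float64(56.8), 49), (np.float64(78.2), -76)]
scene y front [(np.float64(-86.8), 26), (np.float64(-74.8), 63), (np.float64(-11.2), -26), (np.float64(-5.2), 8), (np.float64(7.8), -15), (np.float64(14.2), 38), (np.float64(78.2), -71)]
```

```bash
cat > place.py <<'E'
from kin import *
CC=np.array([480.5,-69.4,0]);YAW=-3.5
A=Ro.from_euler("Z",YAW,degrees=True)
def tgt(cx,cy,cz,pitch,roll):
    """TCP pose for stone corner (front,+y,bottom) at case coords; pitch: front edge down, roll: +y end down (deg)"""
    S=(A*Ro.from_euler("y",-pitch,degrees=True)*Ro.from_euler("x",-roll,degrees=True)).as_matrix()
    phi=np.radians(25);R=Rt(-S[:,2]*np.cos(phi)+S[:,1]*np.sin(phi),-S[:,0])
    X=CC+A.apply([cx,cy,0])+[0,0,cz]-S@np.array([-20,54.4,-16.7]);return X,R
E
python3 - <<'E'
from place import *
X,R=tgt(-19,53.5,52,5,3);print(X);go(X,R)
print(ik(fit()[1],X,R,state()["joints"]))
E
```

```text
[479.7 -69.3  73.2]
t 8.7333 dpos [ 0.009  0.007 -0.46 ] drot [-0.036 -0.054 -0.002] rows 2.7601592976070983 0.8117516507867861
(array([-0.496,  0.543,  2.058,  0.599,  0.725,  2.199]), np.float64(7.583239783572853e-14))
```

Request:
arm_command:
  delta_pos:
    - [0.009, 0.007, -0.1]
    - [0.009, 0.007, -0.2]
    - [0.009, 0.007, -0.3]
    - [0.009, 0.007, -0.4]
    - [0.009, 0.007, -0.46]
  delta_rot:
    - [-0.036, -0.054, -0.002]
    - [-0.036, -0.054, -0.002]
    - [-0.036, -0.054, -0.002]
    - [-0.036, -0.054, -0.002]
    - [-0.036, -0.054, -0.002]
  claw: [0.8, 0.8, 0.8, 0.8, 0.8]

```text
t: 9.15
eef_pos: [480.5, -67.6, 71.3]
tcp_rot: [-3.045, 0.385, -1.595]
ft_force: [-1.0, -0.3, -2.6]
opening: 0.42
grip_force: 30.0
```

```bash
python3 - <<'E'
from place import *
s=snap("scene","s4");t=snap("top","t4")
a=cv2.resize(s[190:290,300:400],None,fx=6,fy=6,interpolation=cv2.INTER_CUBIC)[:,:480]
b=cv2.resize(t[175:245,330:395],None,fx=4.9,fy=4.9,interpolation=cv2.INTER_CUBIC)
o=np.zeros((600,800,3),np.uint8);o[:,:480]=a;o[:b.shape[0],480:480+b.shape[1]]=b[:,:320]
cv2.imwrite("pics/c4.png",o)
s=state();X,R=tgt(-19,53.5,52,5,3);print(s["eef_pos"],s["ft_force"],s["opening"]);go(X,R)
E
```

```text
[480.3 -67.3  71.4] [-0.5 -0.9 -1.3] 0.41573208895196606
t 9.25 dpos [-0.002 -0.008  0.007] drot [-0.002  0.    -0.   ] rows 0.06528129869577456 0.03062329164882236
```

View pics/c4.png

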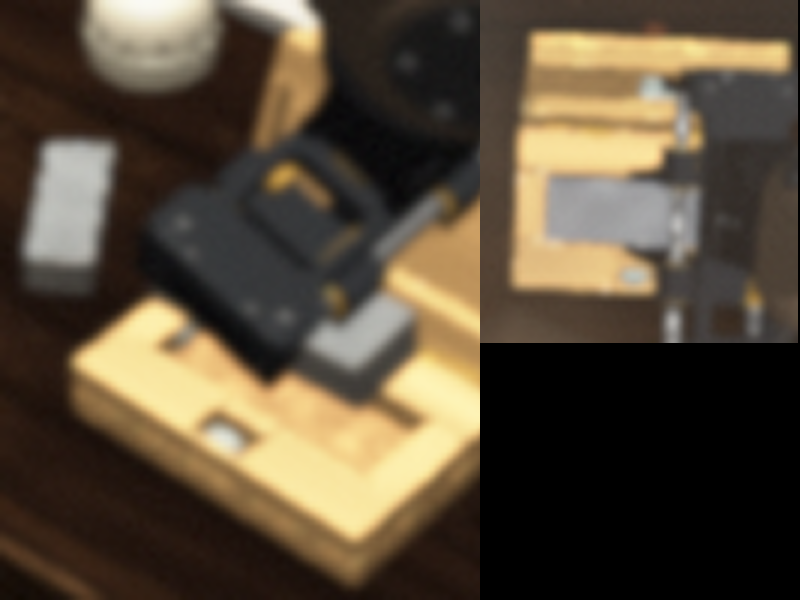

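The scene crop shows the stone hanging over the recess, right end near (370,350). The top crop shows the stone's left end at (547,210), with its long sides parallel to the recess. I use the stone's known pose to calibrate the top camera locally against the case.

```bash
python3 - <<'E'
from place import *
np.set_printoptions(precision=1,suppress=True)
from scipy.signal import find_peaks
s=state();Rm=Ro.from_euler("xyz",s["tcp_rot"]).as_matrix();xs=-Rm[:,1];phi=np.radians(25)
# stone axes: tool z=-n cos+ y sin, tool x = y_t x z_t
zt=Rm[:,2];n=-(zt*np.cos(phi));yax=np.cross(zt,xs);yax=yax if yax[1]>0 else -yax
n=-zt*np.cos(phi)+yax*np.sin(phi);ys=zt*np.sin(phi)+yax*np.cos(phi)
T0=s["eef_pos"]+9.3*n-.6*ys
print("stone axes",xs,ys,n)
for cam,f in(("top","t4"),("scene","s4")):
    im=cv2.imread(f"pics/{f}.png")
    def prof(us,vs,axis):
        U,V=np.meshgrid(us,vs,indexing="ij");W=T0+U.reshape(-1,1)*xs+V.reshape(-1,1)*ys
        p=proj(cam,W).astype(np.float32).reshape(U.shape+(2,));I=cv2.remap(im,p[...,0],p[...,1],1).astype(float)
        sat=(I.max(2)-I.min(2)).mean(1-axis);br=I.sum(2).mean(1-axis)
        for nm,pr in(("sat",sat),("bri",br)):
            g=cv2.GaussianBlur(np.diff(pr).reshape(-1,1),(1,7),1.5).ravel();t=us if axis==0 else vs
            print(cam,nm,[(round(float(t[k]+.25),1),round(float(g[k]),1)) for k in find_peaks(abs(g))[0] if abs(g[k])>.25*abs(g).max()])
    v=np.arange(20,50,2.) if cam=="top" else np.arange(-52,-38,2.)
    print("across x");prof(np.arange(-40,40,.5),v,0)
    if cam=="top": print("along y");prof(np.arange(-12,13,2.),np.arange(30,85,.5),1)
    else: print("along y");prof(np.arange(-12,13,2.),np.arange(-85,-35,.5),1)
E
```

```text
stone axes [ 1.  -0.1  0.1] [ 0.1  1.  -0. ] [-0.1  0.1  1. ]
across x
top sat [(-17.8, -6.4), (22.2, 7.6)]
top bri [(-19.2, -5.5), (18.8, -3.5), (25.2, 12.2)]
along y
top sat [(58.8, 6.3), (76.8, -5.0)]
top bri [(59.2, 7.4), (76.2, -25.1)]
across x
scene sat [(-35.2, -7.2), (19.2, 5.0)]
scene bri [(-36.2, -23.8), (-21.8, 14.5), (23.8, 13.3), (33.8, -12.5)]
along y
scene sat [(-60.8, -5.7)]
scene bri [(-61.8, -21.0), (-48.8, 21.7)]
```

```bash
sed -i 's/\[-20,54.4,-16.7\]/[-20,58.6,-16.7]/; s/480.5,-69.4/480.8,-69.4/' place.py; python3 - <<'E'
from place import *
X,R=tgt(-18.8,53.5,38,5,3);print(X);go(X,R);X,R=tgt(-18.8,53.5,26,5,3);print(X);go(X,R)
E
```

```text
[480.  -73.5  59.4]
t 9.25 dpos [-0.001 -0.025 -0.048] drot [-0.002  0.    -0.   ] rows 0.3229828169084068 0.03062329164882236
[479.951 -73.502  47.412]
t 9.25 dpos [-0.001 -0.025 -0.096] drot [-0.002  0.    -0.   ] rows 0.5936480213013714 0.03062329164882236
```

Request:
arm_command:
  delta_pos:
    - [0, -0.025, -0.02]
    - [0, -0.025, -0.045]
    - [0, -0.025, -0.06]
    - [0, -0.025, -0.07]
    - [0, -0.025, -0.08]
  delta_rot:
    - [0, 0, 0]
    - [0, 0, 0]
    - [0, 0, 0]
    - [0, 0, 0]
    - [0, 0, 0]
  claw: [0.8, 0.8, 0.8, 0.8, 0.8]

```text
t: 9.67
eef_pos: [481.5, -74.1, 53.0]
tcp_rot: [-3.043, 0.385, -1.594]
ft_force: [0.3, -0.2, -2.3]
opening: 0.42
grip_force: 30.0
```

Request:
arm_command:
  delta_pos:
    - [0, 0, -0.004]
    - [0, 0, -0.008]
    - [0, 0, -0.012]
    - [0, 0, -0.016]
    - [0, 0, -0.016]
  delta_rot:
    - [0, 0, 0]
    - [0, 0, 0]
    - [0, 0, 0]
    - [0, 0, 0]
    - [0, 0, 0]
  claw: [0.8, 0.8, 0.8, 0.8, 0.8]

```text
t: 10.08
eef_pos: [481.3, -74.0, 48.8]
tcp_rot: [-3.044, 0.385, -1.594]
ft_force: [-0.2, 0.1, -2.3]
opening: 0.418
grip_force: 30.0
```

Request:
arm_command:
  delta_pos:
    - [0, 0, -0.004]
    - [0, 0, -0.008]
    - [0, 0, -0.01]
    - [0, 0, -0.01]
    - [0, 0, -0.01]
  delta_rot:
    - [0, 0, 0]
    - [0, 0, 0]
    - [0, 0, 0]
    - [0, 0, 0]
    - [0, 0, 0]
  claw: [0.8, 0.8, 0.8, 0.8, 0.8]

```text
t: 10.5
eef_pos: [481.5, -74.2, 46.6]
tcp_rot: [-3.043, 0.385, -1.594]
ft_force: [-0.5, -1.9, 3.2]
opening: 0.422
grip_force: 30.0
```

Request:
arm_command:
  delta_pos:
    - [-0.003, 0, 0]
    - [-0.006, 0, 0]
    - [-0.009, 0, 0]
    - [-0.012, 0, 0]
    - [-0.012, 0, 0]
  delta_rot:
    - [0, 0, 0]
    - [0, 0, 0]
    - [0, 0, 0]
    - [0, 0, 0]
    - [0, 0, 0]
  claw: [0.8, 0.8, 0.8, 0.8, 0.8]

```text
t: 10.92
eef_pos: [478.2, -74.0, 46.2]
tcp_rot: [-3.044, 0.385, -1.595]
ft_force: [0.5, 0.2, -3.3]
opening: 0.419
grip_force: 30.0
```

Request:
arm_command:
  delta_pos:
    - [0, 0.003, 0]
    - [0, 0.006, 0]
    - [0, 0.009, 0]
    - [0, 0.012, 0]
    - [0, 0.012, 0]
  delta_rot:
    - [0, 0, 0]
    - [0, 0, 0]
    - [0, 0, 0]
    - [0, 0, 0]
    - [0, 0, 0]
  claw: [0.8, 0.8, 0.8, 0.8, 0.8]

```text
t: 11.33
eef_pos: [478.4, -71.0, 46.3]
tcp_rot: [-3.044, 0.385, -1.594]
ft_force: [1.0, -0.0, -2.9]
opening: 0.417
grip_force: 30.0
```

Request:
arm_command:
  delta_pos:
    - [0, 0.003, 0]
    - [0, 0.006, 0]
    - [0, 0.009, 0]
    - [0, 0.012, 0]
    - [0, 0.012, 0]
  delta_rot:
    - [0, 0, 0]
    - [0, 0, 0]
    - [0, 0, 0]
    - [0, 0, 0]
    - [0, 0, 0]
  claw: [0.8, 0.8, 0.8, 0.8, 0.8]

```text
t: 11.75
eef_pos: [478.7, -70.0, 46.5]
tcp_rot: [-3.041, 0.381, -1.593]
ft_force: [-5.4, -17.3, 2.9]
opening: 0.419
grip_force: 30.0
```

Request:
arm_command:
  delta_pos:
    - [-0.003, 0, 0]
    - [-0.006, 0, 0]
    - [-0.009, 0, 0]
    - [-0.009, 0, 0]
    - [-0.009, 0, 0]
  delta_rot:
    - [0, 0, 0]
    - [0, 0, 0]
    - [0, 0, 0]
    - [0, 0, 0]
    - [0, 0, 0]
  claw: [0.8, 0.8, 0.8, 0.8, 0.8]

```text
t: 12.17
eef_pos: [478.1, -70.1, 46.7]
tcp_rot: [-3.039, 0.381, -1.595]
ft_force: [6.1, -8.0, -1.6]
opening: 0.417
grip_force: 30.0
```

```bash
python3 - <<'E'
from place import *
a,Ra=tgt(0,0,0,5,3);b,Rb=tgt(0,0,0,2,0)
print((b-a)/250,Ro.from_matrix(Rb@Ra.T).as_rotvec()/(np.pi/2))
E
```

```text
[ 0. -0. -0.] [0. 0. 0.]
```

```bash
python3 - <<'E'
from place import *
a,Ra=tgt(0,0,0,5,3);b,Rb=tgt(0,0,0,2,0)
print(((b-a)/250).round(4).tolist(),(Ro.from_matrix(Rb@Ra.T).as_rotvec()/(np.pi/2)).round(4).tolist())
E
```

```text
[0.0046, -0.0041, -0.0161] [0.0352, 0.0312, 0.002]
```

Request:
arm_command:
  delta_pos:
    - [0.005, -0.006, 0]
    - [0.009, -0.01, 0]
    - [0.009, -0.01, 0]
    - [0.011, -0.012, -0.008]
    - [0.0136, -0.0141, -0.016]
  delta_rot:
    - [0, 0, 0]
    - [0, 0, 0]
    - [0, 0, 0]
    - [0.0176, 0.0156, 0.001]
    - [0.0352, 0.0312, 0.002]
  claw: [0.8, 0.8, 0.8, 0.8, 0.8]

```text
t: 12.58
eef_pos: [479.5, -71.3, 42.7]
tcp_rot: [-3.1, 0.44, -1.613]
ft_force: [0.2, 0.0, -1.5]
opening: 0.418
grip_force: 30.0
```

Request:
arm_command:
  delta_pos:
    - [0, 0, -0.002]
    - [0, 0, -0.004]
    - [0, 0, -0.006]
    - [0, 0, -0.006]
    - [0, 0, -0.006]
  delta_rot:
    - [0, 0, 0]
    - [0, 0, 0]
    - [0, 0, 0]
    - [0, 0, 0]
    - [0, 0, 0]
  claw: [0.8, 0.8, 0.8, 0.8, 0.8]

```text
t: 13.0
eef_pos: [479.6, -71.6, 41.0]
tcp_rot: [-3.098, 0.438, -1.613]
ft_force: [2.5, -1.9, -1.4]
opening: 0.414
grip_force: 30.0
```

Request:
arm_command:
  delta_pos:
    - [0.001, 0, -0.004]
    - [0.002, 0, -0.008]
    - [0.002, 0, -0.01]
    - [0.002, 0, -0.012]
    - [0.002, 0, -0.012]
  delta_rot:
    - [0, 0, 0]
    - [0, 0, 0]
    - [0, 0, 0]
    - [0, 0, 0]
    - [0, 0, 0]
  claw: [0.8, 0.8, 0.8, 0.8, 0.8]

```text
t: 13.42
eef_pos: [480.1, -72.0, 37.9]
tcp_rot: [-3.099, 0.438, -1.613]
ft_force: [0.4, -5.2, 4.4]
opening: 0.419
grip_force: 30.0
```

Request:
arm_command:
  delta_pos:
    - [0, 0, 0]
    - [0, 0, 0]
    - [0, 0, 0]
    - [0, 0, 0]
    - [0, 0, 0]
  delta_rot:
    - [0, 0, 0]
    - [0, 0, 0]
    - [0, 0, 0]
    - [0, 0, 0]
    - [0, 0, 0]
  claw: [0.5, 0.45, 0.42, 0.42, 0.42]

```text
t: 13.83
eef_pos: [479.8, -71.4, 37.7]
tcp_rot: [-3.1, 0.439, -1.613]
ft_force: [0.1, -0.4, 0.1]
opening: 0.579
grip_force: 0.0
```

Request:
arm_command:
  delta_pos:
    - [0, 0, 0.04]
    - [0, 0, 0.12]
    - [0, -0.05, 0.25]
    - [-0.05, -0.1, 0.4]
    - [-0.1, -0.1, 0.55]
  delta_rot:
    - [0, 0, 0]
    - [0, 0, 0]
    - [0, 0, 0]
    - [0, 0, 0]
    - [0, 0, 0]
  claw: [0.42, 0.42, 0.42, 0.42, 0.42]

```text
t: 14.25
eef_pos: [454.6, -97.9, 177.1]
tcp_rot: [-3.1, 0.438, -1.614]
ft_force: [-0.1, 0.5, -0.2]
opening: 0.581
grip_force: 0.0
```

```bash
python3 - <<'E'
from place import *
q0=np.array(state()["joints"]);P=fit()[1]
# vertical tool, fingers closing along case y, over recess centre
for sg in(1,-1):
  R=Rt([0,0,-1],sg*A.as_matrix()[:,1])
  print(sg,[ (x[0].round(2).tolist(),round(x[1],2)) for x in [ik(P,[480.8,-69.4,z],R,[-.2,.5,1.8,0.05,1,j]) for z in(45,140) for j in(-1.5,1.5)]])
print(q0.round(2))
R=Rt([0,0,-1],-A.as_matrix()[:,1]);go([480.8,-69.4,140],R);R=Rt([0,0,-1],A.as_matrix()[:,1]);go([480.8,-69.4,140],R)
E
```

```text
1 [([-0.28, 0.56, 2.05, 0.0, 0.53, -1.79], np.float64(0.0)), ([-0.32, 0.6, 2.3, 1.76, 0.06, 2.69], np.float64(84.73)), ([-0.28, 0.4, 1.98, -0.0, 0.77, -1.79], np.float64(0.0)), ([-0.33, 0.42, 2.35, 1.75, 0.06, 2.69], np.float64(126.53))]
-1 [([-0.28, 0.56, 2.05, 0.0, 0.53, 1.35], np.float64(0.0)), ([-0.28, 0.56, 2.05, 0.0, 0.53, 1.35], np.float64(0.0)), ([-0.28, 0.4, 1.98, 0.0, 0.77, 1.35], np.float64(0.0)), ([-0.28, 0.4, 1.98, -0.0, 0.77, 1.35], np.float64(0.0))]
[-0.6  0.4  2.   0.5  1.1  2.3]
t 14.25 dpos [ 0.105  0.114 -0.149] drot [-0.249 -0.185  0.977] rows 1.286942183558567 12.887057033099795
t 14.25 dpos [ 0.105  0.114 -0.149] drot [-0.186  0.249 -0.988] rows 1.286942183558567 13.013448301025424
```

Request:
arm_command:
  delta_pos:
    - [0.02, 0.02, 0]
    - [0.04, 0.04, 0]
    - [0.06, 0.06, 0]
    - [0.08, 0.08, 0]
    - [0.1, 0.1, 0]
  delta_rot:
    - [-0.019, -0.014, 0.075]
    - [-0.038, -0.028, 0.15]
    - [-0.057, -0.043, 0.225]
    - [-0.076, -0.057, 0.3]
    - [-0.095, -0.071, 0.375]
  claw: [1, 1, 1, 1, 1]

```text
t: 14.67
eef_pos: [480.1, -71.5, 176.2]
tcp_rot: [-3.027, 0.265, -0.992]
ft_force: [-0.5, -0.4, -1.0]
opening: 0.286
grip_force: 0.0
```

Request:
arm_command:
  delta_pos:
    - [0, 0, -0.02]
    - [0, 0, -0.04]
    - [0, 0, -0.06]
    - [0, 0, -0.08]
    - [0, 0, -0.1]
  delta_rot:
    - [-0.019, -0.014, 0.075]
    - [-0.038, -0.028, 0.15]
    - [-0.057, -0.043, 0.225]
    - [-0.076, -0.057, 0.3]
    - [-0.095, -0.071, 0.375]
  claw: [1, 1, 1, 1, 1]

```text
t: 15.08
eef_pos: [479.9, -71.6, 150.9]
tcp_rot: [-3.07, 0.087, -0.409]
ft_force: [-0.3, -1.1, 0.6]
opening: 0.009
grip_force: 0.0
```

```bash
python3 - <<'E'
from place import *
R=Rt([0,0,-1],-A.as_matrix()[:,1]);go([480.8,-69.4,100],R)
E
```

```text
t 15.0833 dpos [ 0.003  0.009 -0.203] drot [-0.058 -0.043  0.223] rows 1.2210744971721152 2.9474264821148246
```

Request:
arm_command:
  delta_pos:
    - [0.003, 0.009, -0.06]
    - [0.003, 0.009, -0.15]
    - [0.003, 0.009, -0.25]
    - [0.003, 0.009, -0.33]
    - [0.003, 0.009, -0.36]
  delta_rot:
    - [-0.019, -0.014, 0.074]
    - [-0.038, -0.028, 0.148]
    - [-0.058, -0.043, 0.223]
    - [-0.058, -0.043, 0.223]
    - [-0.058, -0.043, 0.223]
  claw: [1, 1, 1, 1, 1]

```text
t: 15.5
eef_pos: [479.6, -68.8, 59.0]
tcp_rot: [-3.14, 0.005, -0.067]
ft_force: [-0.3, -1.1, -0.2]
opening: 0.002
grip_force: 0.0
```

```bash
python3 - <<'E'
from place import *
s=snap("scene","s5");t=snap("top","t5")
a=cv2.resize(s[190:290,300:400],None,fx=6,fy=6,interpolation=cv2.INTER_CUBIC)[:,:480]
b=cv2.resize(t[175:245,330:395],None,fx=4.9,fy=4.9,interpolation=cv2.INTER_CUBIC)
o=np.zeros((600,800,3),np.uint8);o[:,:480]=a;o[:b.shape[0],480:480+b.shape[1]]=b[:,:320]
cv2.imwrite("pics/c5.png",o);print(state()["eef_pos"],state()["ft_force"],state()["opening"])
E
```

```text
[480.4 -69.3  60. ] [-0.8 -0.3 -0.4] 0.0036177963076904915
```

View pics/c5.png

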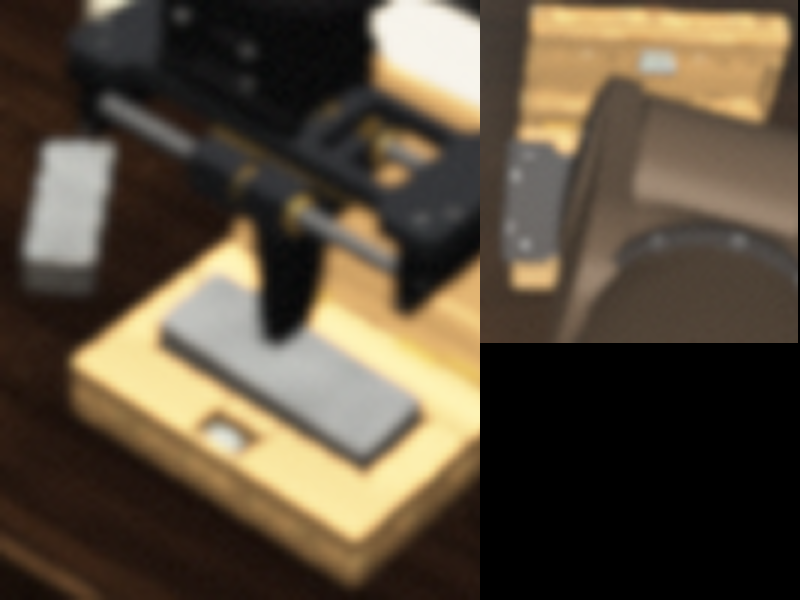

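The scene crop shows the stone lying in the recess, raised on the balls (corners 165,340 / 215,285 / 415,415 / 365,465), with the shut fingers above its middle. I press.

Request:
arm_command:
  delta_pos:
    - [0, 0, -0.03]
    - [0, 0, -0.05]
    - [0, 0, -0.06]
    - [0, 0, -0.07]
    - [0, 0, -0.08]
  delta_rot:
    - [0, 0, 0]
    - [0, 0, 0]
    - [0, 0, 0]
    - [0, 0, 0]
    - [0, 0, 0]
  claw: [1, 1, 1, 1, 1]

```text
t: 16.02
eef_pos: [481.2, -69.4, 40.7]
tcp_rot: [-3.141, 0.001, -0.067]
ft_force: [1.7, 2.9, 4.3]
opening: 0.003
grip_force: 2.1
```

Request:
arm_command:
  delta_pos:
    - [0, 0, -0.003]
    - [0, 0, -0.006]
    - [0, 0, -0.009]
    - [0, 0, -0.009]
    - [0, 0, -0.009]
  delta_rot:
    - [0, 0, 0]
    - [0, 0, 0]
    - [0, 0, 0]
    - [0, 0, 0]
    - [0, 0, 0]
  claw: [1, 1, 1, 1, 1]

```text
t: 16.43
eef_pos: [481.2, -69.4, 40.2]
tcp_rot: [-3.141, -0.001, -0.067]
ft_force: [-5.5, 2.4, 34.4]
opening: 0.004
grip_force: 17.1
```

Stone is home: the tip stands at z=40.2 under 34 N and the home height is 40. I retreat, move behind the lid beside the knob and swing it over.

Request:
arm_command:
  delta_pos:
    - [0, 0, 0.1]
    - [0, 0, 0.25]
    - [0, 0, 0.4]
    - [0.05, -0.02, 0.55]
    - [0.15, -0.05, 0.64]
  delta_rot:
    - [0, 0, 0]
    - [0, 0, 0]
    - [0, 0, 0]
    - [0, 0, 0]
    - [0, 0, 0]
  claw: [1, 1, 1, 1, 1]

```text
t: 16.85
eef_pos: [517.3, -81.6, 202.1]
tcp_rot: [-3.141, 0.0, -0.067]
ft_force: [0.7, 0.2, 0.1]
opening: 0.008
grip_force: 0.0
```

Request:
arm_command:
  delta_pos:
    - [0.14, -0.03, 0]
    - [0.28, -0.06, 0]
    - [0.42, -0.09, 0]
    - [0.46, -0.1, -0.05]
    - [0.46, -0.1, -0.1]
  delta_rot:
    - [0, 0, 0]
    - [0, 0, 0]
    - [0, 0, 0]
    - [0, 0, 0]
    - [0, 0, 0]
  claw: [1, 1, 1, 1, 1]

```text
t: 17.27
eef_pos: [635.3, -107.6, 172.3]
tcp_rot: [-3.141, 0.001, -0.067]
ft_force: [-0.4, -0.2, -0.1]
opening: 0.005
grip_force: 0.0
```

```bash
python3 - <<'E'
from place import *
print(state()["joints"],state()["eef_pos"])
R=Rt([0,0,-1],-A.as_matrix()[:,1])
print(ik(fit()[1],[625,-105,95],R,state()["joints"]))
t=snap("top","t6")
np.set_printoptions(precision=1)
im=cv2.imread("pics/t6.png");s=cv2.imread("pics/s5.png")
E
```

```text
[-0.3  0.6  1.6  0.   1.   1.4] [ 635.3 -107.6  172.3]
(array([-0.3,  0.6,  1.7, -0. ,  0.9,  1.4]), np.float64(3.660289442515972e-13))
```

Request:
arm_command:
  delta_pos:
    - [-0.02, 0, -0.1]
    - [-0.04, 0, -0.2]
    - [-0.04, 0, -0.31]
    - [-0.08, 0, -0.31]
    - [-0.13, 0, -0.31]
  delta_rot:
    - [0, 0, 0]
    - [0, 0, 0]
    - [0, 0, 0]
    - [0, 0, 0]
    - [0, 0, 0]
  claw: [1, 1, 1, 1, 1]

```text
t: 17.73
eef_pos: [600.4, -106.7, 94.3]
tcp_rot: [-3.14, 0.003, -0.067]
ft_force: [5.3, -0.1, 4.5]
opening: 0.005
grip_force: 2.7
```

Request:
arm_command:
  delta_pos:
    - [-0.04, 0, 0]
    - [-0.08, 0, 0]
    - [-0.12, 0, 0]
    - [-0.16, 0, 0]
    - [-0.2, 0, 0]
  delta_rot:
    - [0, 0, 0]
    - [0, 0, 0]
    - [0, 0, 0]
    - [0, 0, 0]
    - [0, 0, 0]
  claw: [1, 1, 1, 1, 1]

```text
t: 18.15
eef_pos: [550.1, -106.8, 96.0]
tcp_rot: [-3.141, 0.001, -0.067]
ft_force: [2.7, 0.4, 2.8]
opening: 0.008
grip_force: 1.4
```

Request:
arm_command:
  delta_pos:
    - [-0.03, 0, 0]
    - [-0.06, 0, 0]
    - [-0.09, 0, 0]
    - [-0.12, 0, 0]
    - [-0.16, 0, 0]
  delta_rot:
    - [0, 0, 0]
    - [0, 0, 0]
    - [0, 0, 0]
    - [0, 0, 0]
    - [0, 0, 0]
  claw: [1, 1, 1, 1, 1]

```text
t: 18.57
eef_pos: [510.2, -106.9, 95.5]
tcp_rot: [-3.141, 0.002, -0.067]
ft_force: [1.5, -0.5, -0.0]
opening: 0.008
grip_force: 0.4
```

Request:
arm_command:
  delta_pos:
    - [0, 0, 0.1]
    - [0, 0, 0.2]
    - [-0.05, 0, 0.35]
    - [-0.15, -0.1, 0.45]
    - [-0.25, -0.25, 0.5]
  delta_rot:
    - [0, 0, 0]
    - [0, 0, 0]
    - [0, 0, 0]
    - [0, 0, 0]
    - [0, 0, 0]
  claw: [0.6, 0.6, 0.6, 0.6, 0.6]

```text
t: 18.98
eef_pos: [451.0, -163.3, 221.3]
tcp_rot: [-3.142, -0.0, -0.064]
ft_force: [0.7, -1.2, 0.4]
opening: 0.298
grip_force: 0.0
```

Request:
arm_command:
  delta_pos:
    - [-0.15, -0.1, 0]
    - [-0.3, -0.2, 0]
    - [-0.4, -0.35, 0.05]
    - [-0.4, -0.5, 0.1]
    - [-0.4, -0.65, 0.1]
  delta_rot:
    - [0, 0, 0]
    - [0, 0, 0]
    - [0, 0, 0]
    - [0, 0, 0]
    - [0, 0, 0]
  claw: [0.6, 0.6, 0.6, 0.6, 0.6]

```text
t: 19.4
eef_pos: [349.7, -324.7, 245.5]
tcp_rot: [3.141, 0.001, -0.068]
ft_force: [1.8, 0.4, 0.3]
opening: 0.399
grip_force: 0.0
```

Request:
arm_command:
  delta_pos:
    - [0, 0, 0]
    - [0, 0, 0]
    - [0, 0, 0]
    - [0, 0, 0]
    - [0, 0, 0]
  delta_rot:
    - [0, 0, 0]
    - [0, 0, 0]
    - [0, 0, 0]
    - [0, 0, 0]
    - [0, 0, 0]
  claw: [0.6, 0.6, 0.6, 0.6, 0.6]

```text
t: 19.82
eef_pos: [351.9, -322.5, 243.4]
tcp_rot: [-3.14, 0.002, -0.066]
ft_force: [0.1, -0.1, -0.2]
opening: 0.399
grip_force: 0.0
```

```bash
python3 - <<'E'
from place import *
s=snap("scene","s7");t=snap("top","t7")
a=cv2.resize(s[185:285,300:400],None,fx=5,fy=5,interpolation=cv2.INTER_CUBIC)[:,:480]
b=cv2.resize(t[175:245,330:395],None,fx=4.9,fy=4.9,interpolation=cv2.INTER_CUBIC)
o=np.zeros((500,800,3),np.uint8);o[:,:480]=a;o[:b.shape[0],480:480+b.shape[1]]=b[:,:320]
cv2.imwrite("pics/c7.png",o);print(state()["eef_pos"],state()["t"],state()["joints"])
E
```

```text
[ 352.1 -322.8  243.6] 19.9167 [-0.9  0.2  1.9 -0.   1.   0.8]
```

View pics/c7.png

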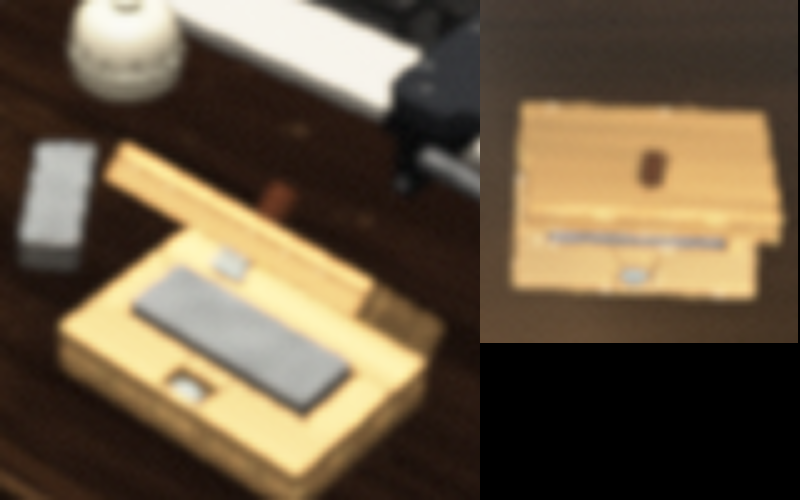

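The pictures show the stone home and the lid still sinking at about 0.9 rad. The lid sits several mm toward -y (top crop: its right edge at 780, against 757 for the base). The knob is at top crop (652,168). I wait while it sinks and track the knob numerically.

Request:
arm_command:
  delta_pos:
    - [0.05, 0.1, 0]
    - [0.1, 0.2, 0]
    - [0.1, 0.3, 0]
    - [0.1, 0.4, 0]
    - [0.1, 0.4, 0]
  delta_rot:
    - [0, 0, 0]
    - [0, 0, 0]
    - [0, 0, 0]
    - [0, 0, 0]
    - [0, 0, 0]
  claw: [0.6, 0.6, 0.6, 0.6, 0.6]

```text
t: 20.33
eef_pos: [376.4, -219.8, 243.6]
tcp_rot: [-3.139, 0.003, -0.064]
ft_force: [-0.2, -1.1, 0.8]
opening: 0.4
grip_force: 0.0
```

Request:
arm_command:
  delta_pos:
    - [0, 0, 0]
    - [0, 0, 0]
    - [0, 0, 0]
    - [0, 0, 0]
    - [0, 0, 0]
  delta_rot:
    - [0, 0, 0]
    - [0, 0, 0]
    - [0, 0, 0]
    - [0, 0, 0]
    - [0, 0, 0]
  claw: [0.6, 0.6, 0.6, 0.6, 0.6]

```text
t: 20.75
eef_pos: [376.8, -224.2, 243.5]
tcp_rot: [-3.14, 0.002, -0.068]
ft_force: [0.1, -0.5, 0.4]
opening: 0.4
grip_force: 0.0
```

Request:
arm_command:
  delta_pos:
    - [0, 0, 0]
    - [0, 0, 0]
    - [0, 0, 0]
    - [0, 0, 0]
    - [0, 0, 0]
  delta_rot:
    - [0, 0, 0]
    - [0, 0, 0]
    - [0, 0, 0]
    - [0, 0, 0]
    - [0, 0, 0]
  claw: [0.6, 0.6, 0.6, 0.6, 0.6]

```text
t: 21.17
eef_pos: [376.9, -223.7, 243.6]
tcp_rot: [-3.141, 0.002, -0.067]
ft_force: [-0.4, -1.3, 0.3]
opening: 0.396
grip_force: 0.0
```

Request:
arm_command:
  delta_pos:
    - [0, 0, 0]
    - [0, 0, 0]
    - [0, 0, 0]
    - [0, 0, 0]
    - [0, 0, 0]
  delta_rot:
    - [0, 0, 0]
    - [0, 0, 0]
    - [0, 0, 0]
    - [0, 0, 0]
    - [0, 0, 0]
  claw: [0.6, 0.6, 0.6, 0.6, 0.6]

```text
t: 21.58
eef_pos: [376.9, -223.6, 243.6]
tcp_rot: [-3.141, 0.002, -0.067]
ft_force: [-1.0, 0.5, -0.7]
opening: 0.397
grip_force: 0.0
```

```bash
cat > knob.py <<'E'
from place import *
np.set_printoptions(precision=1,suppress=True)
def knob(cam,f):
    im=cv2.imread(f"pics/{f}.png");h=cv2.cvtColor(im,cv2.COLOR_BGR2HSV)
    m=((h[...,2]<140)&((h[...,0]<14)|(h[...,0]>168))&(h[...,1]>90)&(h[...,2]>50)).astype(np.uint8)
    u0,v0,u1,v1=(335,190,392,240) if cam=="top" else (320,205,395,275)
    w=np.zeros_like(m);w[v0:v1,u0:u1]=m[v0:v1,u0:u1]
    n,l,st,c=cv2.connectedComponentsWithStats(w);return [(st[i].tolist(),c[i].round(1).tolist()) for i in range(1,n) if st[i,4]>8]
if __name__=="__main__":
    import sys
    n=sys.argv[1];snap("scene","s"+n);snap("top","t"+n)
    print(knob("scene","s"+n),knob("top","t"+n),state()["eef_pos"])
E
python3 knob.py 8; python3 -c "
from knob import *
print(knob('scene','s7'),knob('top','t7'))"
```

```text
[([351, 221, 9, 9, 55], [355.1, 224.5])] [([352, 192, 8, 3, 11], [355.8, 193.6]), ([361, 192, 10, 4, 20], [364.6, 193.4]), ([375, 193, 7, 3, 13], [377.5, 194.0]), ([383, 192, 4, 5, 11], [384.6, 194.5]), ([388, 194, 4, 6, 11], [390.0, 196.5]), ([364, 207, 3, 5, 14], [364.9, 208.9]), ([388, 233, 4, 7, 10], [389.0, 236.3])] [ 376.9 -223.6  243.6]
[([351, 221, 9, 9, 56], [355.2, 224.6])] [([360, 191, 32, 10, 69], [377.9, 194.4]), ([363, 207, 4, 5, 15], [364.8, 208.9])]
```

Lid has stuck just above its sinking range, so I push it further.

Request:
arm_command:
  delta_pos:
    - [0.13, 0.095, 0]
    - [0.26, 0.19, 0]
    - [0.39, 0.285, 0]
    - [0.52, 0.38, 0]
    - [0.62, 0.475, -0.05]
  delta_rot:
    - [0, 0, 0]
    - [0, 0, 0]
    - [0, 0, 0]
    - [0, 0, 0]
    - [0, 0, 0]
  claw: [1, 1, 1, 1, 1]

```text
t: 22.1
eef_pos: [534.8, -103.7, 232.7]
tcp_rot: [-3.141, -0.002, -0.067]
ft_force: [0.2, -1.0, 0.2]
opening: 0.1
grip_force: 0.0
```

Request:
arm_command:
  delta_pos:
    - [0, 0, -0.14]
    - [0, 0, -0.28]
    - [0, 0, -0.42]
    - [-0.02, 0, -0.48]
    - [-0.06, 0, -0.5]
  delta_rot:
    - [0, 0, 0]
    - [0, 0, 0]
    - [0, 0, 0]
    - [0, 0, 0]
    - [0, 0, 0]
  claw: [1, 1, 1, 1, 1]

```text
t: 22.52
eef_pos: [516.1, -104.4, 103.0]
tcp_rot: [-3.139, 0.006, -0.067]
ft_force: [0.7, 0.1, 0.4]
opening: 0.002
grip_force: 0.0
```

Request:
arm_command:
  delta_pos:
    - [-0.04, 0, -0.02]
    - [-0.08, 0, -0.05]
    - [-0.12, 0, -0.08]
    - [-0.16, 0, -0.11]
    - [-0.19, 0, -0.14]
  delta_rot:
    - [0, 0, 0]
    - [0, 0, 0]
    - [0, 0, 0]
    - [0, 0, 0]
    - [0, 0, 0]
  claw: [1, 1, 1, 1, 1]

```text
t: 22.93
eef_pos: [468.9, -104.9, 70.8]
tcp_rot: [-3.141, 0.002, -0.067]
ft_force: [0.6, 0.2, 0.3]
opening: 0.005
grip_force: 0.2
```

Request:
arm_command:
  delta_pos:
    - [0, 0, 0.1]
    - [0, -0.05, 0.25]
    - [-0.08, -0.15, 0.4]
    - [-0.2, -0.25, 0.5]
    - [-0.34, -0.34, 0.5]
  delta_rot:
    - [0, 0, 0]
    - [0, 0, 0]
    - [0, 0, 0]
    - [0, 0, 0]
    - [0, 0, 0]
  claw: [0.6, 0.6, 0.6, 0.6, 0.6]

```text
t: 23.35
eef_pos: [393.8, -185.6, 198.0]
tcp_rot: [3.14, -0.003, -0.065]
ft_force: [0.6, -1.2, 1.1]
opening: 0.303
grip_force: 0.0
```

Request:
arm_command:
  delta_pos:
    - [-0.02, -0.1, 0]
    - [-0.02, -0.14, 0]
    - [-0.02, -0.14, 0]
    - [-0.02, -0.14, 0]
    - [-0.02, -0.14, 0]
  delta_rot:
    - [0, 0, 0]
    - [0, 0, 0]
    - [0, 0, 0]
    - [0, 0, 0]
    - [0, 0, 0]
  claw: [0.6, 0.6, 0.6, 0.6, 0.6]

```text
t: 23.77
eef_pos: [388.0, -218.4, 194.3]
tcp_rot: [-3.14, 0.003, -0.066]
ft_force: [-0.5, 0.3, -0.7]
opening: 0.398
grip_force: 0.0
```

Request:
arm_command:
  delta_pos:
    - [0, 0, 0]
    - [0, 0, 0]
    - [0, 0, 0]
    - [0, 0, 0]
    - [0, 0, 0]
  delta_rot:
    - [0, 0, 0]
    - [0, 0, 0]
    - [0, 0, 0]
    - [0, 0, 0]
    - [0, 0, 0]
  claw: [0.6, 0.6, 0.6, 0.6, 0.6]

```text
t: 24.18
eef_pos: [387.8, -219.0, 194.7]
tcp_rot: [-3.14, 0.002, -0.067]
ft_force: [-0.1, -1.1, -0.5]
opening: 0.403
grip_force: 0.0
```

```bash
python3 knob.py 9;python3 knob.py 10
```

```text
[([342, 243, 4, 7, 23], [343.3, 245.5])] [([345, 191, 5, 6, 12], [347.0, 193.9]), ([349, 190, 43, 15, 187], [372.7, 195.3]), ([390, 215, 2, 6, 9], [390.6, 217.0])] [ 387.7 -219.1  194.8]
[([320, 214, 6, 5, 13], [322.2, 216.8]), ([342, 243, 4, 6, 22], [343.4, 245.3])] [([351, 190, 20, 9, 74], [361.7, 194.6]), ([371, 190, 21, 14, 109], [382.1, 195.4]), ([340, 192, 11, 5, 26], [345.2, 194.2]), ([389, 215, 3, 12, 16], [390.4, 220.3])] [ 387.7 -219.2  194.8]
```

```bash
python3 - <<'E'
from place import *
s=cv2.imread("pics/s10.png");t=cv2.imread("pics/t10.png")
a=cv2.resize(s[185:285,300:400],None,fx=4.8,fy=4.8,interpolation=cv2.INTER_CUBIC)
b=cv2.resize(t[175:245,330:395],None,fx=4.9,fy=4.9,interpolation=cv2.INTER_CUBIC)
o=np.zeros((500,800,3),np.uint8);o[:480,:480]=a;o[:b.shape[0],480:480+b.shape[1]]=b[:,:320]
cv2.imwrite("pics/c10.png",o)
E
```

```text
(no output)
```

View pics/c10.png

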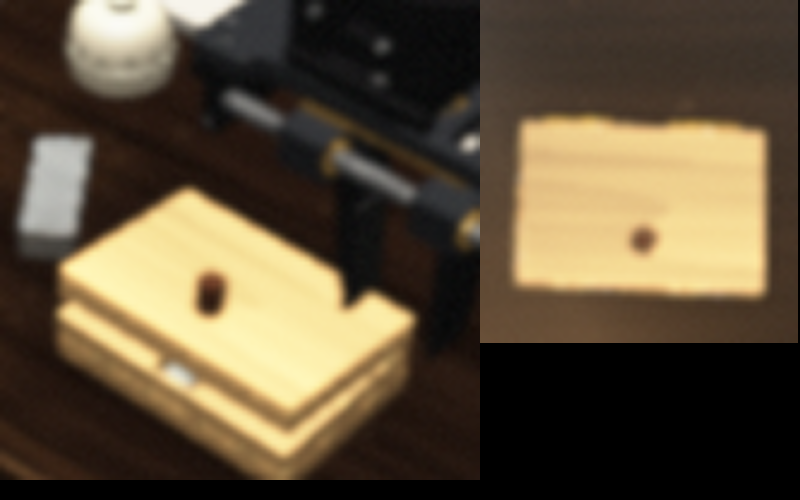

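The picture shows the lid lying ajar over the case. Its knob is at top crop (643,240) and scene crop (211,283), and its right edge overhangs toward -y. I measure the sideways offset numerically.

```bash
cat > lid.py <<'E'
from place import *
from scipy.signal import find_peaks
def lid(f,cam="top"):
    im=cv2.imread(f"pics/{f}.png");c0=np.array([481.,-70.]);M=Ro.from_euler("Z",-3.4,degrees=True).as_matrix()
    o=[]
    for x in np.arange(-35,36,5.):
        vs=np.arange(-105,106,.5);r=50-x  # distance from hinge
        W=np.array([[*(c0+M[:2,:2]@[x,v]),30+18.5+.13*r] for v in vs])
        p=proj(cam,W).astype(np.float32).reshape(1,-1,2);I=cv2.remap(im,p[...,0],p[...,1],1).astype(float).sum(2).ravel()
        g=cv2.GaussianBlur(np.diff(I).reshape(-1,1),(1,9),2).ravel();L,R=vs[:200][np.argmax(g[:200])]+.25,vs[210:-1][np.argmin(g[210:])]+.25;o.append((L,R))
    o=np.array(o);return np.median(o,0),np.median(o.mean(1))
if __name__=="__main__":
    import sys
    print(lid(sys.argv[1]))
    im=cv2.imread(f"pics/{sys.argv[1]}.png");w=im[215:232,350:372].astype(float).sum(2);m=w<w.mean()-w.std()*1.3;v,u=np.nonzero(m);wt=(w.mean()-w)[m]
    u0,v0=350+(u*wt).sum()/wt.sum(),215+(v*wt).sum()/wt.sum();print(u0,v0,m.sum(),onz("top",u0,v0,72))
E
python3 lid.py t10; python3 - <<'E'
from place import *
# scene vs top triangulation of knob top
print(tri(((211+.5)/4.8-.5+300,(281+.5)/4.8-.5+185),((643.5-480)/4.9-.5+330,(240.5)/4.9-.5+175)))
go([464.5,-75,150],Rt([0,0,-1],-A.as_matrix()[:,1]))
E
```

```text
(array([-75.8,  76.2]), np.float64(0.5))
362.7384050155049 223.4839726304436 27 [464.9 -68.5  72. ]
(array([463.5, -67.4,  74.2]), np.float64(3.2095524189858935))
t 24.3833 dpos [ 0.307  0.577 -0.179] drot [-0.001 -0.001  0.004] rows 4.063496387573397 0.05041301470730257
```

Lid offset is about 0.5 mm, already within tolerance. I press on the knob with shut fingers.

Request:
arm_command:
  delta_pos:
    - [0.06, 0.14, 0]
    - [0.12, 0.28, 0]
    - [0.2, 0.42, 0]
    - [0.26, 0.54, 0]
    - [0.303, 0.602, -0.1]
  delta_rot:
    - [0, 0, 0]
    - [0, 0, 0]
    - [0, 0, 0]
    - [0, 0, 0]
    - [0, 0, 0]
  claw: [1, 1, 1, 1, 1]

```text
t: 24.8
eef_pos: [466.0, -66.5, 172.6]
tcp_rot: [3.141, -0.005, -0.066]
ft_force: [0.4, -0.6, 0.1]
opening: 0.106
grip_force: 0.0
```

Request:
arm_command:
  delta_pos:
    - [0, 0, -0.1]
    - [0, 0, -0.2]
    - [0, 0, -0.28]
    - [0, 0, -0.32]
    - [0, 0, -0.34]
  delta_rot:
    - [0, 0, 0]
    - [0, 0, 0]
    - [0, 0, 0]
    - [0, 0, 0]
    - [0, 0, 0]
  claw: [1, 1, 1, 1, 1]

```text
t: 25.22
eef_pos: [462.9, -68.5, 83.3]
tcp_rot: [-3.14, 0.004, -0.067]
ft_force: [0.1, 0.4, 0.2]
opening: 0.004
grip_force: 0.0
```

Request:
arm_command:
  delta_pos:
    - [0, 0, -0.01]
    - [0, 0, -0.02]
    - [0, 0, -0.03]
    - [0, 0, -0.03]
    - [0, 0, -0.03]
  delta_rot:
    - [0, 0, 0]
    - [0, 0, 0]
    - [0, 0, 0]
    - [0, 0, 0]
    - [0, 0, 0]
  claw: [1, 1, 1, 1, 1]

```text
t: 25.63
eef_pos: [463.6, -68.8, 77.7]
tcp_rot: [-3.141, 0.001, -0.067]
ft_force: [0.2, 0.0, -0.1]
opening: 0.001
grip_force: 0.0
```

Request:
arm_command:
  delta_pos:
    - [0, 0, -0.008]
    - [0, 0, -0.016]
    - [0, 0, -0.022]
    - [0, 0, -0.022]
    - [0, 0, -0.022]
  delta_rot:
    - [0, 0, 0]
    - [0, 0, 0]
    - [0, 0, 0]
    - [0, 0, 0]
    - [0, 0, 0]
  claw: [1, 1, 1, 1, 1]

```text
t: 26.05
eef_pos: [463.6, -68.8, 71.9]
tcp_rot: [-3.141, 0.001, -0.067]
ft_force: [0.1, 0.5, -0.4]
opening: 0.003
grip_force: 0.0
```

Request:
arm_command:
  delta_pos:
    - [0, 0, -0.006]
    - [0, 0, -0.012]
    - [0, 0, -0.016]
    - [0, 0, -0.016]
    - [0, 0, -0.016]
  delta_rot:
    - [0, 0, 0]
    - [0, 0, 0]
    - [0, 0, 0]
    - [0, 0, 0]
    - [0, 0, 0]
  claw: [1, 1, 1, 1, 1]

```text
t: 26.47
eef_pos: [463.6, -68.8, 68.5]
tcp_rot: [-3.141, 0.001, -0.067]
ft_force: [-3.2, -0.3, 15.1]
opening: 0.004
grip_force: 7.8
```

Request:
arm_command:
  delta_pos:
    - [0, 0, -0.004]
    - [0, 0, -0.008]
    - [0, 0, -0.008]
    - [0, 0, -0.008]
    - [0, 0, -0.008]
  delta_rot:
    - [0, 0, 0]
    - [0, 0, 0]
    - [0, 0, 0]
    - [0, 0, 0]
    - [0, 0, 0]
  claw: [1, 1, 1, 1, 1]

```text
t: 26.88
eef_pos: [463.6, -68.8, 68.0]
tcp_rot: [-3.141, -0.0, -0.067]
ft_force: [-10.3, 1.3, 42.7]
opening: 0.002
grip_force: 21.5
```

Request:
arm_command:
  delta_pos:
    - [0, 0, 0.06]
    - [0, 0, 0.16]
    - [0, -0.05, 0.3]
    - [-0.1, -0.2, 0.45]
    - [-0.2, -0.36, 0.5]
  delta_rot:
    - [0, 0, 0]
    - [0, 0, 0]
    - [0, 0, 0]
    - [0, 0, 0]
    - [0, 0, 0]
  claw: [1, 1, 1, 1, 1]

```text
t: 27.3
eef_pos: [425.7, -140.9, 185.0]
tcp_rot: [3.141, -0.002, -0.064]
ft_force: [0.4, -1.2, 1.0]
opening: 0.001
grip_force: 0.0
```

Request:
arm_command:
  delta_pos:
    - [-0.05, -0.14, 0]
    - [-0.1, -0.25, 0]
    - [-0.1, -0.25, 0]
    - [-0.1, -0.25, 0]
    - [-0.1, -0.25, 0]
  delta_rot:
    - [0, 0, 0]
    - [0, 0, 0]
    - [0, 0, 0]
    - [0, 0, 0]
    - [0, 0, 0]
  claw: [1, 1, 1, 1, 1]

```text
t: 27.72
eef_pos: [399.9, -203.0, 182.3]
tcp_rot: [-3.14, 0.002, -0.068]
ft_force: [-0.4, -0.6, -0.7]
opening: 0.0
grip_force: 0.0
```

```bash
python3 knob.py 11; python3 lid.py t11; python3 - <<'E'
from place import *
np.set_printoptions(precision=1,suppress=True)
# front-face profile in the scene view: vertical line at case front, several y; gap between halves shows dark
for f in("s10","s11"):
    im=cv2.imread(f"pics/{f}.png")
    for y in(-55,-40,30,45):
        zs=np.arange(0,75,3.);W=np.array([CC+A.apply([-53.5,y+1.6,0])+[0,0,z] for z in zs])
        p=proj("scene",W).astype(np.float32).reshape(1,-1,2);print(f,y,cv2.remap(im,p[...,0],p[...,1],1).mean(2).ravel().astype(int).tolist())
E
```

```text
[([341, 246, 4, 7, 19], [342.4, 248.5])] [([339, 191, 34, 9, 118], [357.7, 194.7]), ([373, 191, 19, 10, 98], [382.4, 195.4]), ([389, 218, 3, 10, 13], [390.4, 222.6]), ([389, 231, 3, 6, 9], [389.6, 232.9])] [ 400.1 -202.4  182.3]
(array([-75.8,  76.8]), np.float64(0.75))
362.18615622125515 224.8180685626375 26 [461.  -66.8  72. ]
s10 -55 [33, 52, 73, 89, 97, 101, 101, 100, 102, 120, 154, 189, 209, 213, 206, 184, 149, 120, 118, 129, 150, 180, 204, 219, 222]
s10 -40 [31, 48, 69, 89, 105, 115, 114, 106, 104, 121, 156, 188, 206, 210, 200, 176, 144, 118, 112, 122, 145, 177, 204, 219, 222]
s10 30 [33, 51, 70, 85, 100, 110, 111, 105, 108, 127, 160, 191, 209, 211, 201, 178, 147, 121, 113, 122, 149, 182, 209, 222, 226]
s10 45 [32, 51, 70, 84, 92, 101, 106, 103, 105, 125, 160, 193, 209, 212, 202, 178, 142, 118, 114, 126, 153, 184, 209, 223, 226]
s11 -55 [32, 51, 72, 89, 98, 101, 100, 98, 96, 96, 101, 105, 105, 103, 109, 131, 170, 202, 218, 223, 223, 221, 222, 224, 226]
s11 -40 [31, 49, 70, 89, 105, 115, 114, 107, 99, 102, 106, 107, 103, 100, 108, 133, 173, 206, 219, 224, 223, 221, 221, 222, 224]
s11 30 [33, 49, 69, 86, 101, 110, 112, 106, 102, 105, 110, 109, 104, 102, 111, 139, 177, 206, 221, 226, 227, 226, 225, 225, 224]
s11 45 [32, 51, 69, 84, 93, 99, 105, 102, 100, 100, 103, 105, 103, 102, 112, 135, 176, 206, 222, 226, 227, 227, 225, 225, 224]
```

```bash
python3 - <<'E'
from place import *
im=cv2.imread("pics/s11.png")
def ends(z,dx=-53):
    vs=np.arange(-95,96,.5);W=np.array([CC+A.apply([dx,v,0])+[0,0,z] for v in vs])
    p=proj("scene",W).astype(np.float32).reshape(1,-1,2);I=cv2.remap(im,p[...,0],p[...,1],1).astype(float).sum(2).ravel()
    g=cv2.GaussianBlur(np.diff(I).reshape(-1,1),(1,9),2).ravel();return vs[np.argmax(abs(g[:100]))],vs[280:][np.argmax(abs(g[280:]))]
for z in(14,18,22,26,34,38,42,45):print(z,ends(z))
E
```

```text
14 (np.float64(-79.0), np.float64(75.0))
18 (np.float64(-81.0), np.float64(75.0))
22 (np.float64(-83.5), np.float64(75.0))
26 (np.float64(-86.0), np.float64(75.0))
34 (np.float64(-91.0), np.float64(74.5))
38 (np.float64(-93.5), np.float64(75.5))
42 (np.float64(-95.0), np.float64(75.5))
45 (np.float64(-75.5), np.float64(75.5))
```

```bash
python3 -c "
from cell import *
print(job_done())"
```

```text
the job is handed in; nothing more can be done
None
```

The stone is pressed home in its recess and the lid is shut on its catch, with the two halves within about 1 mm of edge to edge. I handed the job in at about 28 s of the 59 s; no verdict came back.

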